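Load and scan a sample carrier at the analyser

TASK

Stand the sample carrier, the block with the barcode label on its slanted face, upright and centred on the analyser's small black pedestal, setting it down gently, and let go of it. Then take the hand scanner and point its window at the label from 6 to 12 cm away, fairly square on, holding it steady there for a full second, and after that gently lay the scanner along its narrow sloped rest, centred and flat on it, head uppermost and tail down by the lip. Leave the carrier standing on the pedestal, and do not shift or knock over anything else.

Things in the scene. Friction and masses are not known exactly. Their poses are not given: they have to be found in the camera images.
- carrier: sample carrier, aluminium, the only block with a slanted, labelled face: 64 x 64 mm foot, 56 mm high, 0.3-0.6 kg. Origin: centre of its underside, z up. Its -x face slants back 30 deg from vertical (foot edge at x -32 mm, top edge at x -6) and bears the label. On top a steel grip fin, 14 mm thick in y, 36 mm long in x (centre x +12), height 56 to 89 mm: grip it across y
- carrier_label (a point): centre of the barcode label (50 x 44 mm white paper with black bars) on the carrier's slanted face, 19 mm to -x of the carrier's origin and 33 mm up; this frame's z axis is the outward normal of the label (towards the carrier's -x, 30 deg above level), its y axis is the carrier's y
- lift: the analyser's loading unit, fixed: white housing 170 (x) x 150 (y) x 50 mm high, origin at its underside below the pedestal's axis; a black 44 mm pedestal with a 48 mm steel cap rises from its middle to 110 mm above the bench; on its +y side a white column 200 (x) x 110 (y) mm, 250 mm high, its face 140 mm from the pedestal's axis
- pedestal_top (a point): centre of the pedestal's flat top, 48 mm diameter, 110 mm above the bench, z up
- scanner: grey hand scanner lying flat on the bench, 160 mm long along x, 0.15-0.3 kg. Origin: centre of its underside, z up. Handle 32 mm wide, 28 mm high, from x -80 to +30 mm; head 54 mm wide, 36 mm high, x +30 to +80; centre of mass near x +10. It reads along its +x axis out of the window in the head's end face
- scanner_window (a point): centre of the scanner's black window, at x +81 mm and 18 mm above its underside; this frame's x axis is the reading direction
- rest: the scanner's rest, fixed: a steel bar 140 mm long, 26 mm wide, 8 mm thick, sloping at 25 deg, rising towards the rest's +x, with a 12 mm high lip across its lower end, on a post and a foot plate 110 (x) x 60 (y) x 8 mm. Origin: centre of the foot's underside. The middle of the bar's upper face is 88 mm above the bench
- rest_seat (a point): point on the centre line of the rest's sloped upper face where the scanner's origin lies when its tail just touches the lip (80 mm up the slope from the lip's face, 92 mm above the bench); this frame's x axis points up the slope along the bar, z is the slope's outward normal
- spare: bystander: spare carrier, plain aluminium block 60 x 60 x 50 mm with vertical sides, no label, a steel fin on top to height 83 mm. Origin: centre of its underside
- canister: bystander: round steel canister, 60 mm diameter, 92 mm high with its small neck. Origin: centre of its underside
- bottle: bystander: amber glass reagent bottle, 68 mm diameter, 200 mm high. Origin: centre of its underside
- crucible: bystander: white ceramic crucible, 44 mm diameter, 40 mm high, open. Origin: centre of its underside
- mug: bystander: white mug, 80 mm diameter, 90 mm high, handle at +y. Origin: centre of its underside
- jar: bystander: white screw jar, 72 mm diameter, 75 mm high. Origin: centre of its underside
- vial: bystander: small clear glass bottle with black cap, 44 mm diameter, 90 mm high. Origin: centre of its underside
- weight: bystander: steel calibration weight, 48 mm diameter, 50 mm high with its knob. Origin: centre of its underside
Things that resemble listed ones, but are neither listed nor needed, are in the scene too. Of the things that look like the scanner, take the one that is nearest to the robot's base at the start. What is shaped like the carrier but blue is not meant.

How it is judged (in metres and radians):
On the way, in this order (a step that is already met when the one before it is completed fails the run):
1. the carrier stands upright on the pedestal, centred within 10 mm, let go and still (horizontal distance between carrier and pedestal_top below 0.01 m and z of carrier in the frame of pedestal_top between -0.004 and 0.004 m and angle between carrier's own z axis and vertical below 0.07 rad and linear speed of carrier below 0.02 m/s and contact force between the fingers and carrier below 0.1 N), for 0.3 s.
2. scanner held steady 0.7 s (30 mm/s, 0.25 rad/s): window 40-140 mm from the label, its axis within 18 mm of the label centre (each way) and 45 deg of its normal; carrier still in place (all of step 1 and x of carrier_label in the frame of scanner_window between 0.04 and 0.14 m and y of carrier_label in the frame of scanner_window between -0.018 and 0.018 m and z of carrier_label in the frame of scanner_window between -0.018 and 0.018 m and z of scanner_window in the frame of carrier_label above 0.025 m and angle between the x axis of scanner and the z axis of carrier_label, either way round below 0.78 rad and contact force between the fingers and scanner above 0.5 N and linear speed of scanner below 0.03 m/s and angular speed of scanner below 0.25 rad/s), for 0.7 s.
At the end, for the whole second after the job is handed in: Carrier still, upright (4 deg), untouched on the pedestal, within 10 mm of its axis; scanner released and still on the rest, head up the slope, within 10 mm of the bar's centre line, tail at most 30 mm from the lip, along the bar within 8 deg, flat on it (6 mm, 7 deg) (all of step 1 and x of scanner in the frame of rest_seat between -0.006 and 0.03 m and y of scanner in the frame of rest_seat between -0.01 and 0.01 m and z of scanner in the frame of rest_seat between -0.005 and 0.006 m and angle between the x axis of scanner and the x axis of rest_seat, either way round below 0.15 rad and angle between the z axis of scanner and the z axis of rest_seat, either way round below 0.12 rad and x of scanner_window in the frame of rest_seat above 0.05 m and contact force between the fingers and scanner below 0.1 N and linear speed of scanner below 0.02 m/s).
It fails at once if a bystander (spare carrier, canister, bottle, crucible, mug, jar, vial or weight) is shifted by more than 30 mm or tipped over (distance of any of spare, canister, bottle, crucible, mug, jar, vial, weight from where it was at the start of the episode above 0.03 m or angle between any of spare, canister, bottle, crucible, mug, jar, vial, weight's own z axis and vertical above 0.5 rad).
It fails at once if the carrier is dropped from more than about 10 mm, or thrown: it moves faster than 0.45 m/s while the fingers do not touch it (contact force between the fingers and carrier below 0.1 N and linear speed of carrier above 0.45 m/s).
It fails at once if the scanner is dropped from more than about 10 mm, or thrown: it moves faster than 0.45 m/s while the fingers do not touch it (contact force between the fingers and scanner below 0.1 N and linear speed of scanner above 0.45 m/s).
It also fails if it takes over 72 s, if anything falls off the work surface, if the arm or the gripper's body presses on something with over 40 N, if the wrist force passes 120 N, or if a joint passes its speed limit or range.

ROBOT

A 6-joint arm with a two-finger parallel gripper is mounted at the origin on the work surface. World frame = base frame: x ahead of the robot, y to its left, z up, the work surface at z = 0. Lengths are in m, angles in degrees, forces in N, time in s.
With the tool pointing down it reaches from about 0.35 to 0.775 m from the base axis. Payload 5.5 kg.
Tool frame: the origin (TCP) lies at the very end of the fingers, on their centre line; the grasp point (between the pads) lies 19 mm behind it; z points along the fingers, y is the line along which they close (so a half turn about z gives the same grasp; the last joint's range is limited). The gripper opens to 85 mm and grips with 20 to 120 N. Pads are 22 mm wide; open, the fingers measure 114 mm over their backs; the gripper's body (76 mm by 85 mm) begins 54 mm behind the grasp point. The pads swing forward as they close: fully open they stand 13 mm farther back than shut.
Start: joints at [-72.17, 17.945, 2.641, 74.691, 0, 82.002], TCP at [0.251, -0.518, 0.231] pointing down, gripper open.
Joint ranges: [-158.12, 158.12], [-49.38, 96.58], [-58.88, 72.47], [-126.05, 133.96], [-84.25, 85.87], [-180, 180]. Speed limits (degrees/s): [147.25, 147.25, 180, 180, 180, 180].

INTERFACE

Orientations are given as a 3x3 rotation matrix whose columns are the frame's x, y, z axes.
In Python, from plant import robot gives the robot as it stands.
- The arm moves only by the tool arm_command, never from a script. Its argument "commands" is a list of rows, each an object of numbers: "dx", "dy", "dz": the shift along the tool's x, y, z in mm; "wx", "wy", "wz": the turn, a rotation vector about the tool's x, y, z in rad. In form: [{"dx": .., "dy": .., "dz": .., "wx": .., "wy": .., "wz": ..}, ...]. A call has 1 to 12 rows; each row shifts and turns the commanded pose from where the row before left it, along the tool's axes as they then stand; what a row does not reach is not made up. A row lasts 1/10 s, in which the tool goes at most 50 mm and 8.59 degrees, less where a joint would pass 70% of its speed; a pose out of reach is approached as far as the arm can. A call is refused whole if a number of a shift passes 50 or a number of a turn 0.15, either way. A call with a gripper value outside its range is refused whole. "gripper" is the opening, from 0 (shut) to 1 (fully open), set as the call begins (left out, the last holds). The fingers move at their own pace and stop on an object; "newtons" is the grip in N (left out, the last holds). Time passes only in rows, so rows that do not move let the fingers close. It gives the time, the measured TCP pose, the force, the opening and the grip force at its end, in the units of the state.
- robot.get_obs(): the state, without advancing time (a new reading comes with each control period).
- robot.read_camera(name): name is "scene" or "side" or "wrist"; returns a dict with "pixels" (480x640x3 uint8, blue, green, red), "K" (3x3 intrinsics, pixels), "k1" (the pictures are not rectified: a ray, as slopes to the right and down, at radius r is drawn at 1 + k1 r^2 times it, then the intrinsics apply), "origin" and "rotation" of the camera in the world. Camera axes: x right, y up, looking along -z (the intrinsics and any distortion apply to the point x, -y, -z); pixel columns grow to the right and rows downward; lengths in m; the calibration is good to about 2 mm. A picture is of the moment at which its call begins. There is no depth.
- robot.sign_off(): hands the job in; it is judged then, once.
The state is a dict: "t": time; "joint_positions": joint angles; "qd": joint speeds; "joint_torque": joint torques, N m; "tool_pos": TCP position; "orientation": TCP orientation; "ft_force": force on the tool from outside, world axes, zero at the start; "wrist_torque": the same for the moment, N m; "finger_gap": opening from 0.0 (shut) to 1.0 (fully open); "grip_force": force on a finger pad.
Only numpy, scipy, OpenCV 4.12 (cv2) and the standard library are available. Lean on these libraries where they do the work, as an engineer would, in place of code of your own. Each camera call takes 0.05 s, during which the arm holds its last target. There are 200 camera calls.

## Working session

There is one attempt and no reset: what is moved stays moved. The work goes in short steps, Python scripts to look and compute and a tool call to move; the robot and the scene stay as the last step left them, time stands still between calls to the robot, and variables do not carry over. Pictures are saved under pics/ and viewed, at most 10 in all, crops included, and the job is handed in when it is done.

Besides the shell and the picture viewer there is one more tool, called by a JSON object that holds its "name" and its "arguments", one argument or row to a line. arm_command: Moves the arm, as the interface text tells. Its arguments: {"type":"object","properties":{"commands":{"type":"array","items":{"type":"object","properties":{"dx":{"type":"number"},"dy":{"type":"number"},"dz":{"type":"number"},"wx":{"type":"number"},"wy":{"type":"number"},"wz":{"type":"number"}}}},"gripper":{"type":"number"},"newtons":{"type":"number"}},"required":["commands"]}

```bash
mkdir -p pics; ls
cat > h.py <<'E'
import numpy as np, cv2, sys
sys.path.insert(0,'.')
from plant import robot
def cam(n):
    c=robot.read_camera(n)
    for k in('K','origin','rotation'): c[k]=np.array(c[k],float)
    return c
def rays(c,uv):
    uv=np.atleast_2d(np.array(uv,float)); K=c['K']
    d=np.c_[(uv[:,0]-K[0,2])/K[0,0],(uv[:,1]-K[1,2])/K[1,1]]
    s=d.copy()
    for _ in range(20): s=d/(1+c['k1']*(s**2).sum(1,keepdims=True))
    v=np.c_[s[:,0],-s[:,1],-np.ones(len(s))]@c['rotation'].T
    return v/np.linalg.norm(v,axis=1,keepdims=True)
def onz(c,uv,z):
    d=rays(c,uv); return c['origin']+d*((z-c['origin'][2])/d[:,2])[:,None]
def tri(c1,p1,c2,p2):
    A=np.zeros((3,3));b=np.zeros(3)
    L=[(c1['origin'],rays(c1,p1)[0]),(c2['origin'],rays(c2,p2)[0])]
    for o,d in L:
        M=np.eye(3)-np.outer(d,d);A+=M;b+=M@o
    x=np.linalg.solve(A,b)
    return x,[np.linalg.norm(np.cross(x-o,d)) for o,d in L]
def proj(c,X):
    q=(np.atleast_2d(X)-c['origin'])@c['rotation']; s=np.c_[q[:,0]/-q[:,2],-q[:,1]/-q[:,2]]
    s=s*(1+c['k1']*(s**2).sum(1,keepdims=True)); K=c['K']
    return np.c_[s[:,0]*K[0,0]+K[0,2],s[:,1]*K[1,1]+K[1,2]]
def save(n,im): cv2.imwrite('pics/'+n+'.png',im)
E
python3 - <<'E'
from h import *
for n in('scene','side','wrist'):
    c=cam(n); save(n+'0',c['pixels']); print(n,c['K'].round(1).tolist(),c['k1'],c['origin'],c['rotation'].round(3).tolist())
print(robot.get_obs())
E
```

```text
pics
scene [[477.8, 0.0, 323.7], [0.0, 477.8, 237.0], [0.0, 0.0, 1.0]] -0.03866619657100766 [1.1540459  0.70805101 0.9440023 ] [[-0.789, -0.401, 0.466], [0.614, -0.495, 0.615], [-0.016, 0.771, 0.637]]
side [[445.9, 0.0, 324.5], [0.0, 445.9, 242.3], [0.0, 0.0, 1.0]] -0.10195120990252499 [ 0.13392395 -1.11839729  0.9480976 ] [[0.932, 0.225, -0.285], [-0.363, 0.591, -0.72], [0.006, 0.775, 0.632]]
wrist [[387.3, 0.0, 317.3], [0.0, 387.3, 239.3], [0.0, 0.0, 1.0]] -0.009279639492596374 [ 0.32579246 -0.48240767  0.37482682] [[0.435, 0.853, 0.289], [-0.9, 0.413, 0.139], [-0.001, -0.321, 0.947]]
{'t': 0.15, 'joint_positions': array([-7.21696737e+01,  1.79811656e+01,  2.59260161e+00,  7.46930480e+01,
       -1.96949152e-03,  8.20008568e+01]), 'qd': array([-0.07216325, -0.02561626,  0.22746415, -0.03207808, -0.02000455,
       -0.06933894]), 'joint_torque': array([ 1.59073548e-03, -4.81064880e+01,  2.98816109e+01,  1.39227716e-02,
       -1.88248732e-04,  1.02084510e-05]), 'tool_pos': array([ 0.25037756, -0.51718489,  0.23061612]), 'orientation': array([[ 9.00094823e-01,  4.35693802e-01, -4.68872522e-04],
       [ 4.35694023e-01, -9.00093833e-01,  1.34545501e-03],
       [ 1.64177142e-04, -1.41532204e-03, -9.99998985e-01]]), 'ft_force': array([0.40320287, 0.03299535, 0.89282899]), 'wrist_torque': array([ 0.01873381, -0.0725783 ,  0.04550735]), 'grip_force': 0.0, 'finger_gap': 0.9974725822284098}
```

View pics/scene0.png

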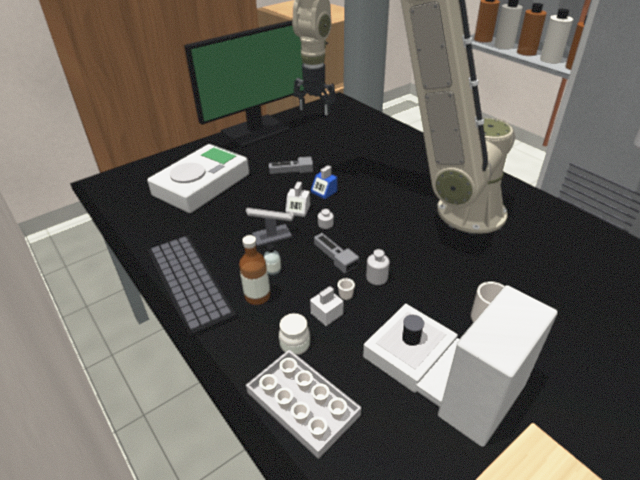

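View pics/side0.png

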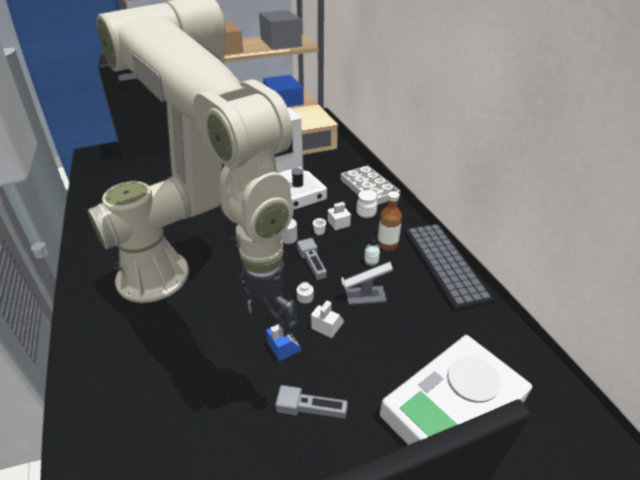

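Scene view: the labelled white carrier is at (298,202), the blue look-alike at (323,184) and the plain spare at (327,305). The scanner candidates are A at (336,251) and B at (291,166). The rest is at (270,225) and the pedestal top at (412,325). In the side view the carrier is at (326,320), scanner A at (313,258) and scanner B at (312,402).

Run:
```python
from h import *
s=cam('scene');d=cam('side')
for n,a,b,z in [('A',(336,251),(313,258),.03),('B',(291,166),(312,402),.03),('carrier',(298,202),(326,320),.03),('spare',(327,305),(339,216),.03),('restbar',(270,214),(367,276),.088),('ped',(412,321),(298,171),.11),('bottletop',(249,240),(391,202),.2),('weight',(326,219),(305,292),.03),('canister',(377,268),(289,231),.05)]:
    x,e=tri(s,a,d,b); print(n,x.round(3),np.round(e,4),onz(s,a,z)[0].round(3),onz(d,b,z)[0].round(3),np.hypot(*x[:2]).round(3))
S=s['pixels'];D=d['pixels']
up=lambda im,x,y,w,h,W,H: cv2.resize(im[y:y+h,x:x+w],(W,H),interpolation=cv2.INTER_CUBIC)
im=np.vstack([np.hstack([up(S,235,150,160,120,400,300),up(S,350,270,160,120,400,300)]),np.hstack([up(D,240,230,160,120,400,300),up(cam('wrist')['pixels'],0,0,640,480,400,300)])])
save('crop1',im)
```

```text
A [ 0.489 -0.115  0.016] [0.0024 0.0024] [ 0.497 -0.102  0.03 ] [ 0.486 -0.132  0.03 ] 0.502
B [ 0.314 -0.592  0.017] [0.0005 0.0005] [ 0.327 -0.574  0.03 ] [ 0.311 -0.6    0.03 ] 0.671
carrier [ 0.434 -0.378  0.024] [0.0013 0.0013] [ 0.44  -0.371  0.03 ] [ 0.431 -0.382  0.03 ] 0.575
spare [0.648 0.047 0.03 ] [0.0006 0.0006] [0.647 0.047 0.03 ] [0.648 0.046 0.03 ] 0.649
restbar [ 0.582 -0.313  0.081] [0.0001 0.0001] [ 0.586 -0.306  0.088] [ 0.578 -0.32   0.088] 0.661
ped [0.571 0.263 0.109] [0.0001 0.0001] [0.572 0.263 0.11 ] [0.571 0.261 0.11 ] 0.629
bottletop [ 0.745 -0.135  0.181] [0.0036 0.0036] [ 0.758 -0.116  0.2  ] [ 0.727 -0.159  0.2  ] 0.757
weight [ 0.417 -0.252  0.019] [0.0002 0.0002] [ 0.425 -0.24   0.03 ] [ 0.413 -0.262  0.03 ] 0.487
canister [0.456 0.026 0.031] [0.0016 0.0016] [0.469 0.04  0.05 ] [0.451 0.001 0.05 ] 0.457
```

View pics/crop1.png

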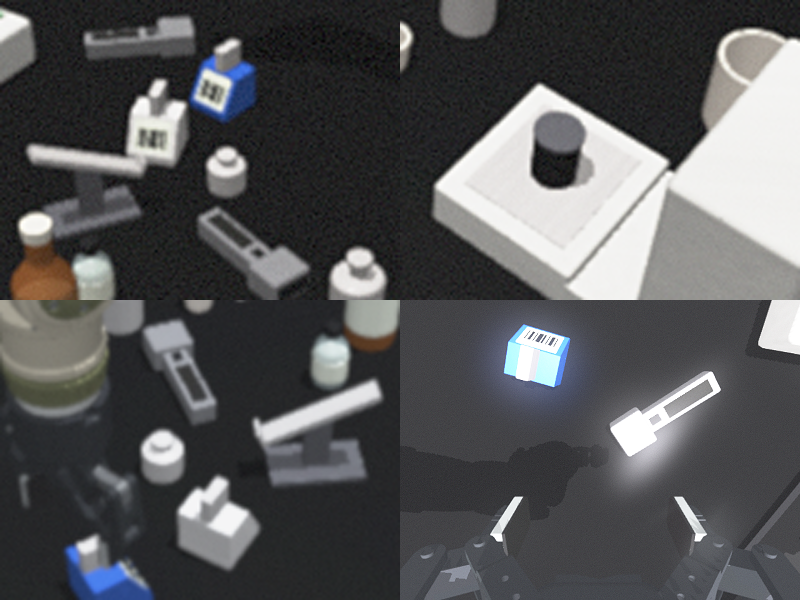

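Top crop row: the white block carries the label and the blue twin is rejected. Scanner A (0.50 m from the base) is nearer than B (0.67 m), so A is the one. The lip is at the near (base side) end of the rest, and its slope rises away from the base. The bottom right crop (wrist camera) shows only the blue block and scanner B. Next I move the wrist camera over the carrier, scanner and rest.

{"name": "arm_command", "arguments": {
  "commands": [
    {"dx": 40,"dy": -15,"dz": -3},
    {"dx": 40,"dy": -15,"dz": -3},
    {"dx": 40,"dy": -15,"dz": -3},
    {"dx": 40,"dy": -15,"dz": -3},
    {"dx": 40,"dy": -15,"dz": -3},
    {"dx": 40,"dy": -15,"dz": -3},
    {"dx": 40,"dy": -15,"dz": -3},
    {"dx": 30,"dy": -15,"dz": -3},
    {},
    {}
  ]
}}

```text
validation failed for argument at $.co...
```

Run:
```python
from h import *
import pickle
w=cam('wrist');o=robot.get_obs();print(o['t'],o['tool_pos'],o['joint_positions'].round(1))
save('w1',w['pixels']);pickle.dump(w,open('w1.pkl','wb'))
```

```text
0.35 [ 0.2504829  -0.51748499  0.23109459] [-72.2  18.    2.6  74.7  -0.   82. ]
```

View pics/w1.png

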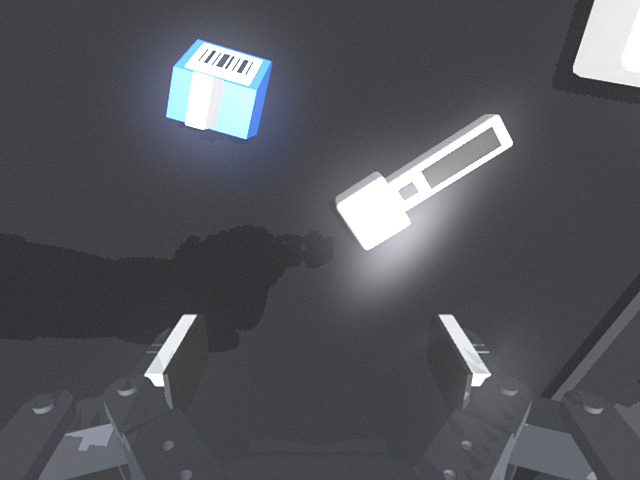

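The move was refused, probably because of the empty rows, so this is still the start view: blue block at (220,90), scanner B at (425,180).

{"name": "arm_command", "arguments": {
  "commands": [
    {"dx": 40,"dy": -15,"dz": -3},
    {"dx": 40,"dy": -15,"dz": -3},
    {"dx": 40,"dy": -15,"dz": -3},
    {"dx": 40,"dy": -15,"dz": -3},
    {"dx": 40,"dy": -15,"dz": -3},
    {"dx": 40,"dy": -15,"dz": -3},
    {"dx": 40,"dy": -15,"dz": -3},
    {"dx": 30,"dy": -15,"dz": -3},
    {"dx": 0},
    {"dx": 0}
  ]
}}

```text
validation failed for argument at $.co...
```

{"name": "arm_command", "arguments": {
  "commands": [
    {"dx": 40,"dy": -15,"dz": -3,"wx": 0,"wy": 0,"wz": 0},
    {"dx": 40,"dy": -15,"dz": -3,"wx": 0,"wy": 0,"wz": 0},
    {"dx": 40,"dy": -15,"dz": -3,"wx": 0,"wy": 0,"wz": 0},
    {"dx": 40,"dy": -15,"dz": -3,"wx": 0,"wy": 0,"wz": 0},
    {"dx": 40,"dy": -15,"dz": -3,"wx": 0,"wy": 0,"wz": 0},
    {"dx": 40,"dy": -15,"dz": -3,"wx": 0,"wy": 0,"wz": 0},
    {"dx": 40,"dy": -15,"dz": -3,"wx": 0,"wy": 0,"wz": 0},
    {"dx": 30,"dy": -15,"dz": -3,"wx": 0,"wy": 0,"wz": 0},
    {"dx": 0,"dy": 0,"dz": 0,"wx": 0,"wy": 0,"wz": 0},
    {"dx": 0,"dy": 0,"dz": 0,"wx": 0,"wy": 0,"wz": 0}
  ]
}}

```text
t: 1.35
tool_pos: [0.4776, -0.2739, 0.2553]
orientation: [[0.899, 0.438, -0.0], [0.438, -0.899, -0.0], [-0.0, 0.0, -1.0]]
ft_force: [-0.3, -0.8, -0.6]
finger_gap: 0.998
grip_force: 0.0
```

Run:
```python
from h import *
import pickle
w=cam('wrist');o=robot.get_obs();print(o['t'],o['tool_pos'],o['joint_positions'].round(1),np.array(o['orientation']).round(3).tolist())
save('w2',w['pixels']);pickle.dump(w,open('w1.pkl','wb'))
```

```text
1.4 [ 0.47711481 -0.27461207  0.25517038] [-38.3  14.9   1.8  76.9  -0.  115.9] [[0.9, 0.436, -0.0], [0.436, -0.9, -0.0], [-0.0, 0.0, -1.0]]
```

View pics/w2.png

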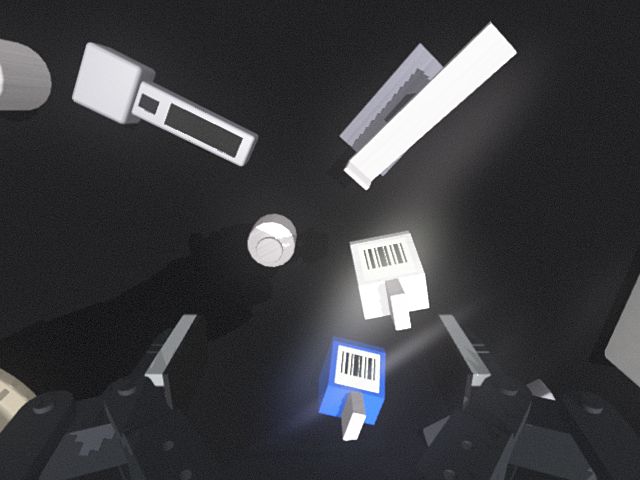

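Wrist view: carrier label at (386,255) with its fin near (398,305); blue twin at (358,370). Scanner A runs from head (112,85) to tail (245,150). The rest bar runs from its lip (358,178) up to (500,40), and the weight is at (272,240). I move closer over the carrier for the grasp measurement.

{"name": "arm_command", "arguments": {
  "commands": [
    {"dx": -22,"dy": 20,"dz": 5,"wx": 0,"wy": 0,"wz": -0.04},
    {"dx": -22,"dy": 20,"dz": 5,"wx": 0,"wy": 0,"wz": -0.04},
    {"dx": -22,"dy": 20,"dz": 5,"wx": 0,"wy": 0,"wz": -0.04},
    {"dx": -22,"dy": 20,"dz": 5,"wx": 0,"wy": 0,"wz": -0.04},
    {"dx": 0,"dy": 0,"dz": 0,"wx": 0,"wy": 0,"wz": 0},
    {"dx": 0,"dy": 0,"dz": 0,"wx": 0,"wy": 0,"wz": 0}
  ]
}}

```text
t: 2.0
tool_pos: [0.4381, -0.3885, 0.2347]
orientation: [[0.821, 0.57, -0.001], [0.57, -0.821, 0.001], [-0.0, -0.001, -1.0]]
ft_force: [0.3, 0.4, -0.5]
finger_gap: 1.002
grip_force: 0.0
```

Run:
```python
from h import *
import pickle
w=cam('wrist');o=robot.get_obs();print(o['t'],o['tool_pos'],o['joint_positions'].round(1),np.array(o['orientation']).round(3).tolist())
pickle.dump(w,open('w2.pkl','wb'))
w1=pickle.load(open('w1.pkl','rb'))
c=proj(w,[[.434,-.378,.04]])[0];print(c)
x,y=int(c[0])-80,int(c[1])-80
x=max(0,min(480,x));y=max(0,min(320,y));print(x,y)
g=lambda im:(255*(im/255.)**2.5).astype(np.uint8)
f=lambda im,x,y,w,h,s: cv2.resize(im[y:y+h,x:x+w],None,fx=s,fy=s,interpolation=cv2.INTER_CUBIC)
save('c2',np.hstack([g(f(w['pixels'],x,y,160,160,2.5)),g(f(w1['pixels'],320,210,133,133,3))[:400,:400]]))
```

```text
2.05 [ 0.43861213 -0.38778487  0.23509688] [-49.3  19.1   4.8  75.7   0.   95.8] [[0.821, 0.571, -0.0], [0.571, -0.821, 0.001], [0.0, -0.001, -1.0]]
[303.46983257 202.64640873]
223 122Traceback (most recent call last):
  File "<stdin>", line 11, in <module>
    return _nx.concatenate(arrs, 1, dtype=dtype, casting=casting)
           ~~~~~~~~~~~~~~~^^^^^^^^^^^^^^^^^^^^^^^^^^^^^^^^^^^^^^^
ValueError: all the input array dimensions except for the concatenation axis must match exactly, but along dimension 0, the array at index 0 has size 400 and the array at index 1 has size 399
```

Run:
```python
from h import *
import pickle
w=pickle.load(open('w2.pkl','rb'));w1=pickle.load(open('w1.pkl','rb'))
g=lambda im:(255*(im/255.)**2.5).astype(np.uint8)
f=lambda im,x,y,w,h,s: cv2.resize(im[y:y+h,x:x+w],None,fx=s,fy=s,interpolation=cv2.INTER_CUBIC)
save('c2',np.hstack([g(f(w['pixels'],223,122,160,160,2.5)),g(f(w1['pixels'],330,220,100,100,4))]))
```

```text
(no output)
```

View pics/c2.png

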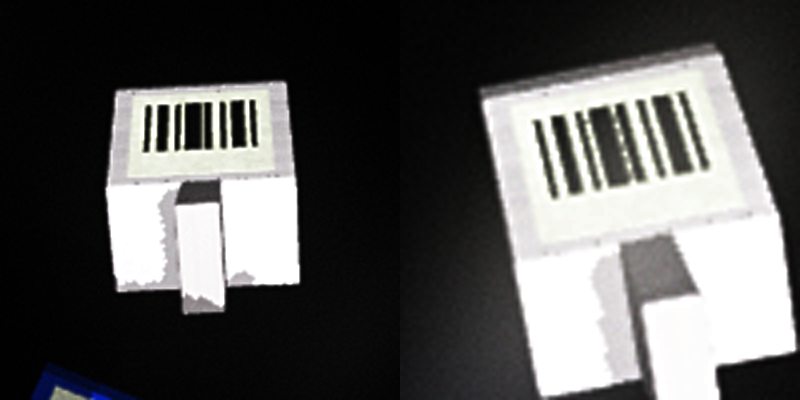

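Left crop (scale 2.5, offset 223,122): fin top corners at about (177,205), (222,204), (224,312) and (183,313); slant's top edge (108,186)-(298,178). The right crop shows the same edges from the earlier place: the fin front at (643,303)-(698,293).

Run:
```python
from h import *
import pickle
w=pickle.load(open('w2.pkl','rb'));w1=pickle.load(open('w1.pkl','rb'))
P=lambda x,y:(223+x/2.5,122+y/2.5); Q=lambda x,y:(330+(x-400)/4,220+y/4)
for n,a,b in [('finFL',P(177,205),Q(643,303)),('finFR',P(222,204),Q(698,293)),('slantL',P(108,186),Q(517,258)),('slantR',P(298,178),Q(778,212)),('footL',P(117,90),Q(481,95)),('footR',P(286,82),Q(717,50))]:
    x,e=tri(w,a,w1,b);print(n,x.round(4),np.round(e,4))
F=onz(w,[P(177,205),P(222,204),P(224,312),P(183,313)],.089)
print(F.round(4),F.mean(0))
d=(F[0]+F[1]-F[2]-F[3])[:2];print('az',np.degrees(np.arctan2(d[1],d[0])))
T=onz(w,[P(108,186),P(298,178)],.056);t=(T[0]-T[1])[:2];print('slant az',np.degrees(np.arctan2(t[1],t[0]))-90,np.linalg.norm(t))
B=onz(w,[P(117,90),P(286,82)],0);t=(B[0]-B[1])[:2];print('foot az',np.degrees(np.arctan2(t[1],t[0]))-90,np.linalg.norm(t))
for A,x in((T,-.006),(B,-.032)):
  for az in (36,38.):
    u=np.array([np.cos(np.radians(az)),np.sin(np.radians(az))]);print('fin xy from edge',A.mean(0)[:2]-u*(.012-x))
R=np.array(robot.get_obs()['orientation']);p=np.array(robot.get_obs()['tool_pos']);print('in tool',(F.mean(0)-p)@R)
```

```text
finFL [ 0.4393 -0.3674  0.0888] [0.0001 0.0001]
finFR [ 0.4463 -0.3787  0.0857] [0.0007 0.0007]
slantL [ 0.4239 -0.3474  0.0553] [0.0002 0.0002]
slantR [ 0.4626 -0.3988  0.0549] [0.0002 0.0002]
footL [ 0.4448 -0.331   0.0086] [0. 0.]
footR [ 0.4834 -0.3817  0.0082] [0.0001 0.0001]
[[ 0.4395 -0.3674  0.089 ]
 [ 0.4476 -0.3786  0.089 ]
 [ 0.4189 -0.399   0.089 ]
 [ 0.4112 -0.3885  0.089 ]] [ 0.42929386 -0.38336332  0.089     ]
az 36.13465312511831
slant az 37.20287362104476 0.06453029121521839
foot az 37.41381933254539 0.06526956977411451
fin xy from edge [ 0.42885028 -0.38356408]
fin xy from edge [ 0.42922839 -0.38406585]
fin xy from edge [ 0.42760121 -0.38252152]
fin xy from edge [ 0.42852549 -0.38374808]
in tool [-0.0051293  -0.00883233  0.14610393]
```

{"name": "arm_command", "arguments": {
  "commands": [
    {"dx": -5,"dy": -9,"dz": 10,"wx": 0,"wy": 0,"wz": -0.04},
    {"dx": 0,"dy": 0,"dz": 40,"wx": 0,"wy": 0,"wz": 0},
    {"dx": 0,"dy": 0,"dz": 40,"wx": 0,"wy": 0,"wz": 0},
    {"dx": 0,"dy": 0,"dz": 40,"wx": 0,"wy": 0,"wz": 0},
    {"dx": 0,"dy": 0,"dz": 30,"wx": 0,"wy": 0,"wz": 0},
    {"dx": 0,"dy": 0,"dz": 14,"wx": 0,"wy": 0,"wz": 0},
    {"dx": 0,"dy": 0,"dz": 0,"wx": 0,"wy": 0,"wz": 0},
    {"dx": 0,"dy": 0,"dz": 0,"wx": 0,"wy": 0,"wz": 0}
  ]
}}

```text
t: 2.85
tool_pos: [0.4307, -0.3824, 0.062]
orientation: [[0.795, 0.606, 0.0], [0.606, -0.795, -0.0], [0.0, 0.0, -1.0]]
ft_force: [0.4, 0.2, 0.8]
finger_gap: 1.0
grip_force: 0.0
```

{"name": "arm_command", "arguments": {
  "commands": [
    {"dx": 0,"dy": 0,"dz": 0,"wx": 0,"wy": 0,"wz": 0},
    {"dx": 0,"dy": 0,"dz": 0,"wx": 0,"wy": 0,"wz": 0},
    {"dx": 0,"dy": 0,"dz": 0,"wx": 0,"wy": 0,"wz": 0},
    {"dx": 0,"dy": 0,"dz": 0,"wx": 0,"wy": 0,"wz": 0},
    {"dx": 0,"dy": 0,"dz": 0,"wx": 0,"wy": 0,"wz": 0},
    {"dx": 0,"dy": 0,"dz": 0,"wx": 0,"wy": 0,"wz": 0},
    {"dx": 0,"dy": 0,"dz": 0,"wx": 0,"wy": 0,"wz": 0},
    {"dx": 0,"dy": 0,"dz": 0,"wx": 0,"wy": 0,"wz": 0}
  ],
  "gripper": 0,
  "newtons": 60
}}

```text
t: 3.65
tool_pos: [0.4302, -0.3826, 0.0613]
orientation: [[0.796, 0.606, -0.0], [0.606, -0.796, 0.0], [-0.0, -0.0, -1.0]]
ft_force: [-0.9, 1.0, 1.0]
finger_gap: 0.151
grip_force: 61.7
```

Run:
```python
from h import *
import pickle
# rest / scanner / pedestal : candidate pixel lists from masks
s=cam('scene');d=cam('side')
pickle.dump((s,d),open('sd.pkl','wb'))
R=s['pixels'];D=d['pixels']
# pedestal cap by ellipse: crop and contours of mid-dark cap
f=lambda im,x,y,w,h,k: cv2.resize(im[y:y+h,x:x+w],None,fx=k,fy=k,interpolation=cv2.INTER_CUBIC)
w1=pickle.load(open('w1.pkl','rb'))['pixels']
a=np.hstack([f(R,382,295,64,48,6.25),f(D,270,150,64,48,6.25)])
b=np.hstack([f(w1,60,20,220,165,400/220),f(w1,330,20,200,180,2)[:300]])
save('c3',np.vstack([a,b]))
```

```text
(no output)
```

View pics/c3.png

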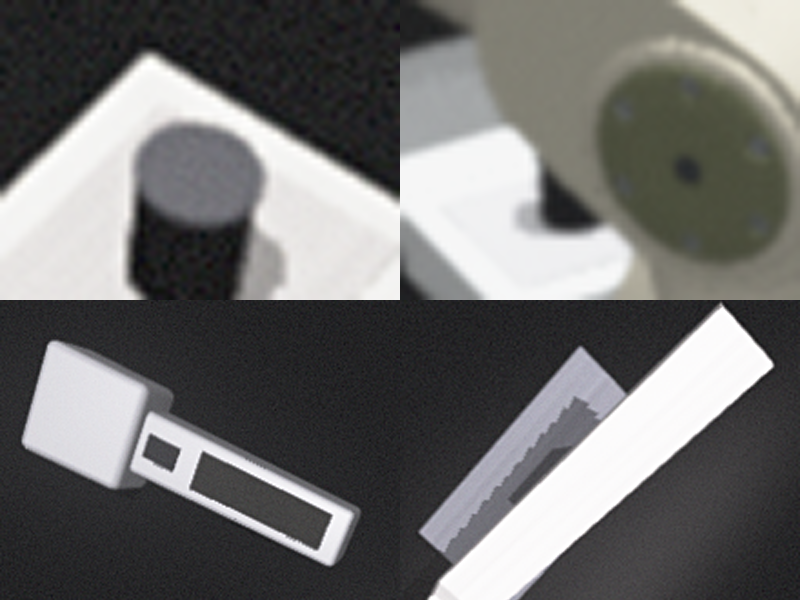

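Gripped at a 12.8 mm opening, so the fin is held. Crops: the pedestal cap in the scene view is centred at crop (198,172), i.e. pixel (413.7,322.5); the side view is now hidden by the arm. The wrist view shows scanner A with head corners at crop (55,340), (145,388), (115,488), (22,440) and the bar's upper end at (723,305)-(773,365). Now the pedestal by ellipse fit in the stored start pictures.

Run:
```python
from h import *
import pickle
s,d=pickle.load(open('sd.pkl','rb')); w1=pickle.load(open('w1.pkl','rb'))
S0=cv2.imread('pics/scene0.png');D0=cv2.imread('pics/side0.png')
def cap(im,x,y,w,h,lo,hi):
    g=cv2.cvtColor(im[y:y+h,x:x+w],6); g=cv2.resize(g,None,fx=4,fy=4,interpolation=cv2.INTER_CUBIC)
    m=((g>lo)&(g<hi)).astype(np.uint8); m=cv2.morphologyEx(m,2,np.ones((9,9)))
    cs,_=cv2.findContours(m,0,1)
    for c in sorted(cs,key=cv2.contourArea)[-3:]:
        e=cv2.fitEllipse(c); print(cv2.contourArea(c)/16,(e[0][0]-1.5)/4+x,(e[0][1]-1.5)/4+y,np.array(e[1])/4)
cap(S0,395,305,40,45,60,150); g=cv2.cvtColor(D0,6); print(g[162:182:2,284:312:2])
P=lambda x,y:(60+x*.55,20+(y-300)*.55)
H=onz(w1,[P(150,412),P(133,472),P(330,567),P(358,508)],.028)
K=onz(w1,[P(55,340),P(145,388),P(115,488),P(22,440)],.036)
print(H.round(4).tolist());print(K.round(4).tolist())
a=(H[0]+H[1]-H[2]-H[3])[:2];print('az handle',np.degrees(np.arctan2(a[1],a[0])))
a=(K[0]+K[3]-K[1]-K[2])[:2];print('az head',np.degrees(np.arctan2(a[1],a[0])),'headc',K.mean(0),'tail',H[2:].mean(0))
```

```text
258.65625 413.29655265808105 322.70284843444824 [15.91914654 20.82756042]
[[159 161 162 160 159 159 160 160 159 110  39  38  37  34]
 [161 160 160 161 161 159 160 159 158 120  41  35  34  37]
 [161 159 159 159 159 159 162 171 180 126  41  34  35  35]
 [161 159 161 169 156 140 136 151 185 136  44  36  38  34]
 [181 210 232 236 139 125 126 125 126 140 154  99  79  38]
 [243 245 245 241 129 124 125 125 124 132 240 242 237 112]
 [245 245 245 242 109  76  86  86  75  98 232 243 246 241]
 [231 245 244 244 127  31  34  30  31  82 229 239 243 245]
 [150 229 244 240 124  30  31  30  30  82 229 238 239 240]
 [134 148 226 235 126  31  30  31  34  83 230 239 239 239]]
[[0.5053, -0.0889, 0.028], [0.4745, -0.0898, 0.028], [0.4738, -0.1973, 0.028], [0.5078, -0.1988, 0.028]]
[[0.5171, -0.0423, 0.036], [0.5155, -0.0866, 0.036], [0.465, -0.0872, 0.036], [0.467, -0.0397, 0.036]]
az handle 90.46520429965574
az head 87.78981555712092 headc [ 0.49114782 -0.06396161  0.036     ] tail [ 0.49080087 -0.19804529  0.028     ]
```

Run:
```python
from h import *
import pickle
s,d=pickle.load(open('sd.pkl','rb'))
a,b=(413.3,322.7),(297.4,171.2)
print(tri(s,a,d,b),onz(s,a,.11),onz(d,b,.11))
# column edge direction / mug / rest check
w1=pickle.load(open('w1.pkl','rb'))
Q=lambda x,y:(330+(x-400)/2,20+(y-300)/2)
print(onz(w1,[Q(723,305),Q(773,365)],.118))
print(onz(s,[(488,300),(344,287),(324,307)],.06))
```

```text
(array([0.57056986, 0.26650408, 0.10639014]), [np.float64(0.0001489192188289935), np.float64(0.00014891921882888786)]) [[0.57324075 0.26836457 0.11      ]] [[0.5686005  0.26071361 0.11      ]]
[[ 0.64997058 -0.31743786  0.118     ]
 [ 0.64245691 -0.34234903  0.118     ]]
[[0.34008019 0.30798567 0.06      ]
 [0.59104028 0.04708551 0.06      ]
 [0.67359889 0.06913802 0.06      ]]
```

{"name": "arm_command", "arguments": {
  "commands": [
    {"dx": 0,"dy": 0,"dz": -10,"wx": 0,"wy": 0,"wz": 0},
    {"dx": 0,"dy": 0,"dz": -25,"wx": 0,"wy": 0,"wz": 0},
    {"dx": 0,"dy": 0,"dz": -40,"wx": 0,"wy": 0,"wz": 0},
    {"dx": 0,"dy": 0,"dz": -40,"wx": 0,"wy": 0,"wz": 0},
    {"dx": 0,"dy": 0,"dz": -40,"wx": 0,"wy": 0,"wz": 0},
    {"dx": 0,"dy": 0,"dz": -40,"wx": 0,"wy": 0,"wz": 0},
    {"dx": 0,"dy": 0,"dz": -25,"wx": 0,"wy": 0,"wz": 0},
    {"dx": 0,"dy": 0,"dz": -10,"wx": 0,"wy": 0,"wz": 0}
  ]
}}

```text
t: 4.55
tool_pos: [0.4313, -0.3836, 0.2948]
orientation: [[0.796, 0.606, 0.004], [0.606, -0.796, -0.004], [0.0, 0.005, -1.0]]
ft_force: [1.0, 0.0, -3.5]
finger_gap: 0.152
grip_force: 61.1
```

{"name": "arm_command", "arguments": {
  "commands": [
    {"dx": 20,"dy": -16,"dz": 0,"wx": 0,"wy": 0,"wz": 0},
    {"dx": 35,"dy": -28,"dz": 0,"wx": 0,"wy": 0,"wz": 0},
    {"dx": 38,"dy": -30,"dz": 0,"wx": 0,"wy": 0,"wz": 0},
    {"dx": 38,"dy": -30,"dz": 0,"wx": 0,"wy": 0,"wz": 0},
    {"dx": 38,"dy": -30,"dz": 0,"wx": 0,"wy": 0,"wz": 0},
    {"dx": 38,"dy": -30,"dz": 0,"wx": 0,"wy": 0,"wz": 0},
    {"dx": 38,"dy": -30,"dz": 0,"wx": 0,"wy": 0,"wz": 0},
    {"dx": 38,"dy": -30,"dz": 0,"wx": 0,"wy": 0,"wz": 0},
    {"dx": 38,"dy": -30,"dz": 0,"wx": 0,"wy": 0,"wz": 0},
    {"dx": 38,"dy": -30,"dz": 0,"wx": 0,"wy": 0,"wz": 0},
    {"dx": 38,"dy": -30,"dz": 0,"wx": 0,"wy": 0,"wz": 0},
    {"dx": 38,"dy": -30,"dz": 0,"wx": 0,"wy": 0,"wz": 0}
  ]
}}

```text
t: 5.75
tool_pos: [0.5678, 0.1565, 0.2899]
orientation: [[0.796, 0.606, -0.002], [0.606, -0.796, -0.0], [-0.002, -0.001, -1.0]]
ft_force: [1.1, -1.0, -3.1]
finger_gap: 0.158
grip_force: 61.0
```

{"name": "arm_command", "arguments": {
  "commands": [
    {"dx": 5,"dy": -3,"dz": 0,"wx": 0,"wy": 0,"wz": -0.1},
    {"dx": 0,"dy": 0,"dz": 0,"wx": 0,"wy": 0,"wz": -0.13},
    {"dx": 0,"dy": 0,"dz": 0,"wx": 0,"wy": 0,"wz": -0.13},
    {"dx": 0,"dy": 0,"dz": 0,"wx": 0,"wy": 0,"wz": -0.13},
    {"dx": 0,"dy": 0,"dz": 0,"wx": 0,"wy": 0,"wz": -0.13},
    {"dx": 0,"dy": 0,"dz": 0,"wx": 0,"wy": 0,"wz": -0.13},
    {"dx": 0,"dy": 0,"dz": 0,"wx": 0,"wy": 0,"wz": -0.12},
    {"dx": 0,"dy": 0,"dz": 0,"wx": 0,"wy": 0,"wz": -0.05},
    {"dx": 0,"dy": 0,"dz": 0,"wx": 0,"wy": 0,"wz": 0},
    {"dx": 0,"dy": 0,"dz": 0,"wx": 0,"wy": 0,"wz": 0}
  ]
}}

```text
t: 6.75
tool_pos: [0.5699, 0.1599, 0.2903]
orientation: [[0.001, 1.0, -0.002], [1.0, -0.001, -0.0], [-0.0, -0.002, -1.0]]
ft_force: [0.7, -0.3, -3.4]
finger_gap: 0.152
grip_force: 61.0
```

Run:
```python
from h import *
import pickle
w=cam('wrist');o=robot.get_obs();print(o['t'],o['tool_pos'],o['joint_positions'].round(1),np.array(o['orientation']).round(3).tolist(),o['finger_gap'],o['ft_force'])
pickle.dump(w,open('w3.pkl','wb'));save('w3',w['pixels']);print(proj(w,[.572,.266,.11]))
```

```text
6.8 [0.57000617 0.15989141 0.29048802] [ 7.9 19.6 13.2 83.7 -0.  98. ] [[0.001, 1.0, -0.001], [1.0, -0.001, -0.0], [-0.0, -0.001, -1.0]] 0.1498652252957011 [ 0.47218277 -1.19707017 -2.74858614]
[[318.83074287  74.64467216]]
```

View pics/w3.png

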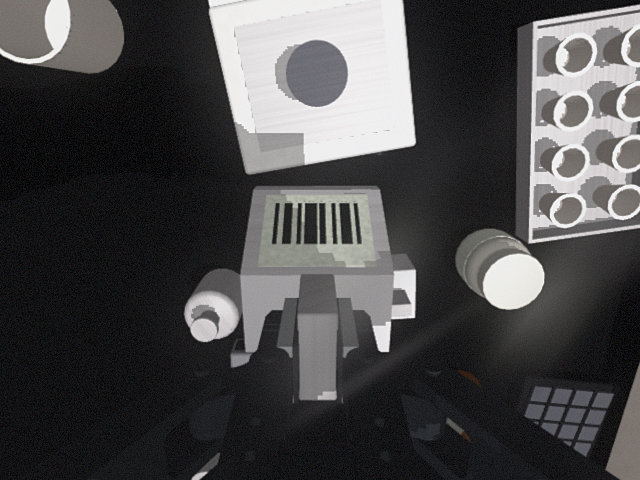

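Wrist view: the cap is centred near (317,73) and clear of the carrier. The held carrier shows its foot edge at (253,187)-(380,187) and its slant top edge at (243,273)-(393,275). Now I fit the cap ellipse and the carrier's place in the hand.

Run:
```python
from h import *
import pickle
w=pickle.load(open('w3.pkl','rb')); s,d=pickle.load(open('sd.pkl','rb'))
g=cv2.cvtColor(w['pixels'],6)[30:115,280:355]; g=cv2.resize(g,None,fx=4,fy=4,interpolation=cv2.INTER_CUBIC)
m=cv2.morphologyEx((g<105).astype(np.uint8),2,np.ones((25,25)))
c=max(cv2.findContours(m,0,1)[0],key=cv2.contourArea);e=cv2.fitEllipse(c)
uv=((e[0][0]-1.5)/4+280,(e[0][1]-1.5)/4+30);print(uv,np.array(e[1])/4)
print('z.11',onz(w,uv,.11),'tri scene',tri(w,uv,s,(413.3,322.7)),'side',tri(w,uv,d,(297.4,171.2)))
o=robot.get_obs();p=np.array(o['tool_pos']);R=np.array(o['orientation'])
for E,z,x in(([(253,187),(380,187)],p[2]-.0613,.032),([(243,272.5),(393,275)],p[2]-.0053,.006)):
    A=onz(w,E,z);print(((A-p)@R*1e3).round(1).tolist(),'origin x in tool mm',((A.mean(0)-p)@R)[0]*1e3-x*1e3)
# lift yaw from housing corner edge
A=onz(w,[(247,173),(414,145)],.05);t=A[1]-A[0];print(np.degrees(np.arctan2(t[1],t[0])))
```

```text
Traceback (most recent call last):
ValueError: max() iterable argument is empty
```

Run:
```python
from h import *
import pickle
w=pickle.load(open('w3.pkl','rb')); s,d=pickle.load(open('sd.pkl','rb'))
g=cv2.cvtColor(w['pixels'],6)[30:115,270:360]; print(g[43,::4],g[::4,47])
g=cv2.GaussianBlur(cv2.resize(g,None,fx=4,fy=4,interpolation=cv2.INTER_CUBIC),(0,0),4)
t,m=cv2.threshold(g,(int(g[172,188])+140)//2,255,1);print(t)
m=cv2.morphologyEx(m,2,cv2.getStructuringElement(2,(61,61)))
c=max(cv2.findContours(m,0,1)[0],key=cv2.contourArea);e=cv2.fitEllipse(c)
uv=((e[0][0]-1.5)/4+270,(e[0][1]-1.5)/4+30);print(uv,np.array(e[1])/4)
print('z.11',onz(w,uv,.11),'tri scene',tri(w,uv,s,(413.3,322.7)),'side',tri(w,uv,d,(297.4,171.2)))
o=robot.get_obs();p=np.array(o['tool_pos']);R=np.array(o['orientation'])
for E,z,x in(([(253,187),(380,187)],p[2]-.0613,.032),([(243,272.5),(393,275)],p[2]-.0053,.006)):
    A=onz(w,E,z);print(((A-p)@R*1e3).round(1).tolist(),'origin x in tool mm',((A.mean(0)-p)@R)[0]*1e3-x*1e3)
A=onz(w,[(247,173),(414,145)],.05);t=A[1]-A[0];print(np.degrees(np.arctan2(t[1],t[0])))
```

```text
[228 230 159 161 107 105 111 109 116 110 110 108 113 115 115 117 116 112
 117 116 236 237 238] [231 233 241 113 113 109 108 108 115 116 111 109 115 108 116 116 116 119
 111 130 229 238]
125.0
(315.92943954467773, 72.9542236328125) [59.76425171 64.12696075]
z.11 [[0.56975643 0.26721447 0.11      ]] tri scene (array([0.5702093 , 0.266963  , 0.10636849]), [np.float64(0.0007155377054741417), np.float64(0.0007155377054742382)]) side (array([0.57019399, 0.2673737 , 0.10606006]), [np.float64(0.00048257985564710164), np.float64(0.00048257985564726866)])
[[41.5, -33.5, 61.3], [41.5, 34.5, 61.2]] origin x in tool mm 9.472086764991438
[[16.2, -30.2, 5.3], [15.0, 32.8, 5.3]] origin x in tool mm 9.591423072593965
9.343564343842353
```

{"name": "arm_command", "arguments": {
  "commands": [
    {"dx": 0,"dy": 0,"dz": 0,"wx": 0,"wy": 0,"wz": -0.07},
    {"dx": 0,"dy": 0,"dz": 0,"wx": 0,"wy": 0,"wz": -0.14},
    {"dx": 0,"dy": 0,"dz": 0,"wx": 0,"wy": 0,"wz": -0.14},
    {"dx": 0,"dy": 0,"dz": 0,"wx": 0,"wy": 0,"wz": -0.14},
    {"dx": 0,"dy": 0,"dz": 0,"wx": 0,"wy": 0,"wz": -0.14},
    {"dx": 0,"dy": 0,"dz": 0,"wx": 0,"wy": 0,"wz": -0.14},
    {"dx": 0,"dy": 0,"dz": 0,"wx": 0,"wy": 0,"wz": -0.14},
    {"dx": 0,"dy": 0,"dz": 0,"wx": 0,"wy": 0,"wz": -0.14},
    {"dx": 0,"dy": 0,"dz": 0,"wx": 0,"wy": 0,"wz": -0.14},
    {"dx": 0,"dy": 0,"dz": 0,"wx": 0,"wy": 0,"wz": -0.14},
    {"dx": 0,"dy": 0,"dz": 0,"wx": 0,"wy": 0,"wz": -0.14},
    {"dx": 0,"dy": 0,"dz": 0,"wx": 0,"wy": 0,"wz": -0.14}
  ]
}}

```text
t: 8.0
tool_pos: [0.5702, 0.1599, 0.291]
orientation: [[-0.999, -0.044, -0.0], [-0.044, 0.999, -0.0], [0.0, -0.0, -1.0]]
ft_force: [1.0, 0.9, -3.7]
finger_gap: 0.15
grip_force: 61.0
```

{"name": "arm_command", "arguments": {
  "commands": [
    {"dx": 0,"dy": 0,"dz": 0,"wx": 0,"wy": 0,"wz": -0.14},
    {"dx": 0,"dy": 0,"dz": 0,"wx": 0,"wy": 0,"wz": -0.14},
    {"dx": 0,"dy": 0,"dz": 0,"wx": 0,"wy": 0,"wz": -0.14},
    {"dx": 0,"dy": 0,"dz": 0,"wx": 0,"wy": 0,"wz": -0.14},
    {"dx": 0,"dy": 0,"dz": 0,"wx": 0,"wy": 0,"wz": -0.14},
    {"dx": 0,"dy": 0,"dz": 0,"wx": 0,"wy": 0,"wz": -0.14},
    {"dx": 0,"dy": 0,"dz": 0,"wx": 0,"wy": 0,"wz": -0.14},
    {"dx": 0,"dy": 0,"dz": 0,"wx": 0,"wy": 0,"wz": -0.14},
    {"dx": 0,"dy": 0,"dz": 0,"wx": 0,"wy": 0,"wz": -0.14},
    {"dx": 0,"dy": 0,"dz": 0,"wx": 0,"wy": 0,"wz": -0.14},
    {"dx": 0,"dy": 0,"dz": 0,"wx": 0,"wy": 0,"wz": -0.13},
    {"dx": 0,"dy": 0,"dz": 0,"wx": 0,"wy": 0,"wz": 0}
  ]
}}

```text
t: 9.2
tool_pos: [0.5702, 0.16, 0.291]
orientation: [[-0.002, -1.0, -0.0], [-1.0, 0.002, -0.0], [0.0, 0.0, -1.0]]
ft_force: [0.4, 0.1, -3.5]
finger_gap: 0.154
grip_force: 61.0
```

{"name": "arm_command", "arguments": {
  "commands": [
    {"dx": -15,"dy": 0,"dz": 5,"wx": 0,"wy": 0,"wz": 0},
    {"dx": -30,"dy": 0,"dz": 10,"wx": 0,"wy": 0,"wz": 0},
    {"dx": -30,"dy": 0,"dz": 20,"wx": 0,"wy": 0,"wz": 0},
    {"dx": -30,"dy": 0,"dz": 20,"wx": 0,"wy": 0,"wz": 0},
    {"dx": -12,"dy": 0,"dz": 15,"wx": 0,"wy": 0,"wz": 0},
    {"dx": 0,"dy": 0,"dz": 10,"wx": 0,"wy": 0,"wz": 0},
    {"dx": 0,"dy": 0,"dz": 0,"wx": 0,"wy": 0,"wz": 0},
    {"dx": 0,"dy": 0,"dz": 0,"wx": 0,"wy": 0,"wz": 0}
  ]
}}

```text
t: 10.0
tool_pos: [0.5706, 0.276, 0.2116]
orientation: [[-0.003, -1.0, 0.0], [-1.0, 0.003, -0.001], [0.001, -0.0, -1.0]]
ft_force: [0.2, 0.2, -2.9]
finger_gap: 0.155
grip_force: 60.8
```

{"name": "arm_command", "arguments": {
  "commands": [
    {"dx": -1,"dy": 0,"dz": 15,"wx": 0,"wy": 0,"wz": 0},
    {"dx": 0,"dy": 0,"dz": 13,"wx": 0,"wy": 0,"wz": 0},
    {"dx": 0,"dy": 0,"dz": 7,"wx": 0,"wy": 0,"wz": 0},
    {"dx": 0,"dy": 0,"dz": 1.5,"wx": 0,"wy": 0,"wz": 0},
    {"dx": 0,"dy": 0,"dz": 1.5,"wx": 0,"wy": 0,"wz": 0},
    {"dx": 0,"dy": 0,"dz": 1,"wx": 0,"wy": 0,"wz": 0},
    {"dx": 0,"dy": 0,"dz": 0.5,"wx": 0,"wy": 0,"wz": 0}
  ]
}}

```text
t: 10.7
tool_pos: [0.5707, 0.278, 0.1722]
orientation: [[-0.002, -1.0, 0.001], [-1.0, 0.002, 0.0], [-0.0, -0.001, -1.0]]
ft_force: [-0.1, 0.8, -3.5]
finger_gap: 0.152
grip_force: 61.0
```

{"name": "arm_command", "arguments": {
  "commands": [
    {"dx": 0,"dy": 0,"dz": 0.5,"wx": 0,"wy": 0,"wz": 0},
    {"dx": 0,"dy": 0,"dz": 0.5,"wx": 0,"wy": 0,"wz": 0}
  ]
}}

```text
t: 10.9
tool_pos: [0.5707, 0.2781, 0.1712]
orientation: [[-0.001, -1.0, 0.001], [-1.0, 0.001, 0.0], [-0.0, -0.001, -1.0]]
ft_force: [-0.7, -0.2, 0.4]
finger_gap: 0.154
grip_force: 61.6
```

Contact: the weight has left the wrist at z = 0.171. I release and rise.

{"name": "arm_command", "arguments": {
  "commands": [
    {"dx": 0,"dy": 0,"dz": 0,"wx": 0,"wy": 0,"wz": 0},
    {"dx": 0,"dy": 0,"dz": 0,"wx": 0,"wy": 0,"wz": 0},
    {"dx": 0,"dy": 0,"dz": 0,"wx": 0,"wy": 0,"wz": 0},
    {"dx": 0,"dy": 0,"dz": 0,"wx": 0,"wy": 0,"wz": 0},
    {"dx": 0,"dy": 0,"dz": 0,"wx": 0,"wy": 0,"wz": 0},
    {"dx": 0,"dy": 0,"dz": 0,"wx": 0,"wy": 0,"wz": 0},
    {"dx": 0,"dy": 0,"dz": -10,"wx": 0,"wy": 0,"wz": 0},
    {"dx": 0,"dy": 0,"dz": -30,"wx": 0,"wy": 0,"wz": 0},
    {"dx": 0,"dy": 0,"dz": -40,"wx": 0,"wy": 0,"wz": 0},
    {"dx": 0,"dy": 0,"dz": -30,"wx": 0,"wy": 0,"wz": 0},
    {"dx": 0,"dy": 0,"dz": 0,"wx": 0,"wy": 0,"wz": 0}
  ],
  "gripper": 1
}}

```text
t: 12.0
tool_pos: [0.5724, 0.2786, 0.2871]
orientation: [[-0.002, -1.0, 0.009], [-1.0, 0.002, 0.003], [-0.003, -0.009, -1.0]]
ft_force: [0.0, 0.2, -0.6]
finger_gap: 1.0
grip_force: 0.0
```

Run:
```python
from h import *
import pickle
w=cam('wrist');o=robot.get_obs();print(o['t'],o['tool_pos'],o['joint_positions'].round(1))
s=cam('scene');d=cam('side');pickle.dump((w,s,d),open('w4.pkl','wb'))
f=lambda im,x,y,w,h,k: cv2.resize(im[y:y+h,x:x+w],None,fx=k,fy=k,interpolation=cv2.INTER_CUBIC)
save('c4',np.hstack([f(w['pixels'],200,100,240,240,5/3),f(s['pixels'],370,260,80,80,5)]))
```

```text
12.05 [0.57177373 0.27837814 0.28439414] [ 18.7  24.5  19.6  84.7  -0.  -71.2]
```

View pics/c4.png

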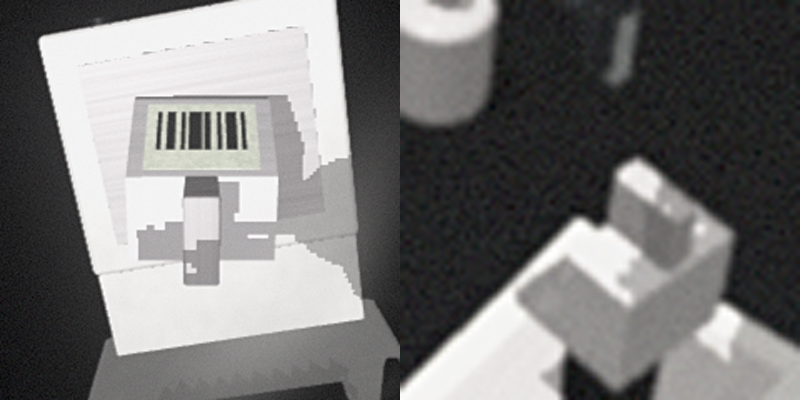

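The carrier stands level on the pedestal. Left crop (scale 1.67, offset 200,100): foot edge (134,98)-(285,97), slant top edge (126,177)-(277,177), fin top (184,197)-(219,285). I measure it and the scanner and rest together.

Run:
```python
from h import *
import pickle
w,s,d=pickle.load(open('w4.pkl','rb'));w1=pickle.load(open('w1.pkl','rb'));w2=pickle.load(open('w2.pkl','rb'))
P=lambda x,y:(200+x*.6,100+y*.6)
T=onz(w,[P(126,177),P(277,177)],.166);F=onz(w,[P(184,197),P(219,197),P(219,285),P(184,285)],.199)
print('slant',T.round(4).tolist(),'origin y',T[:,1].mean()+.006,'x',T[:,0].mean());print('fin',F.mean(0),'origin',F.mean(0)[:2]-[0,.012])
# rest in w1 : bright mask
for c,nm in((w1,'w1'),(w2,'w2')):
    g=cv2.cvtColor(c['pixels'],6); print(nm,'rest proj',proj(c,[[.59,-.31,.09]]), 'scanner', proj(c,[[.49,-.12,.03]]))
    m=(g>200).astype(np.uint8); 
    for k in cv2.findContours(m,0,2)[0]:
        if cv2.contourArea(k)>1500:
            r=cv2.minAreaRect(k); print(cv2.contourArea(k),cv2.approxPolyDP(k,6,True)[:,0].tolist())
```

```text
slant [[0.6039, 0.2605, 0.166], [0.5402, 0.2604, 0.166]] origin y 0.2664584241177037 x 0.5720448663023715
fin [0.57199832 0.27777927 0.199     ] origin [0.57199832 0.26577927]
w1 rest proj [[422.95964593 105.18719974]] scanner [[169.18900039 113.72765101]]
1605.5 [[339, 345], [335, 382], [378, 392], [379, 355]]
4783.5 [[409, 233], [351, 245], [366, 319], [389, 314], [384, 281], [398, 279], [404, 292], [390, 296], [396, 329], [410, 327], [410, 310], [428, 307]]
1515.5 [[262, 223], [250, 234], [250, 252], [265, 265], [282, 263], [292, 252], [291, 234]]
3727.0 [[141, 84], [134, 113], [242, 163], [251, 136]]
3030.5 [[89, 43], [73, 97], [121, 120], [138, 69]]
6895.5 [[491, 23], [344, 170], [365, 189], [515, 53]]
w2 rest proj [[349.62966627 -34.84172026]] scanner [[ 66.51242589 -46.0121319 ]]
4327.5 [[639, 249], [568, 363], [638, 387], [639, 377], [610, 367], [639, 324]]
5855.5 [[336, 155], [269, 159], [270, 238], [294, 236], [305, 246], [313, 233], [342, 234]]
2295.5 [[157, 112], [147, 127], [152, 151], [172, 164], [192, 159], [200, 143], [194, 121], [179, 110]]
3098.0 [[353, 0], [299, 0], [257, 44], [281, 72]]
```

{"name": "arm_command", "arguments": {
  "commands": [
    {"dx": 20,"dy": 4,"dz": 0,"wx": 0,"wy": 0,"wz": 0},
    {"dx": 40,"dy": 8,"dz": 0,"wx": 0,"wy": 0,"wz": 0},
    {"dx": 42,"dy": 9,"dz": 0,"wx": 0,"wy": 0,"wz": 0},
    {"dx": 42,"dy": 9,"dz": 5,"wx": 0,"wy": 0,"wz": 0},
    {"dx": 42,"dy": 9,"dz": 10,"wx": 0,"wy": 0,"wz": 0},
    {"dx": 42,"dy": 9,"dz": 10,"wx": 0,"wy": 0,"wz": 0},
    {"dx": 42,"dy": 9,"dz": 15,"wx": 0,"wy": 0,"wz": 0},
    {"dx": 42,"dy": 9,"dz": 15,"wx": 0,"wy": 0,"wz": 0},
    {"dx": 42,"dy": 9,"dz": 15,"wx": 0,"wy": 0,"wz": 0},
    {"dx": 35,"dy": 6,"dz": 10,"wx": 0,"wy": 0,"wz": 0},
    {"dx": 0,"dy": 0,"dz": 5,"wx": 0,"wy": 0,"wz": 0},
    {"dx": 0,"dy": 0,"dz": 0,"wx": 0,"wy": 0,"wz": 0}
  ]
}}

```text
t: 13.35
tool_pos: [0.4872, -0.111, 0.1939]
orientation: [[-0.004, -1.0, -0.004], [-1.0, 0.004, 0.002], [-0.002, 0.004, -1.0]]
ft_force: [0.3, 0.0, -0.5]
finger_gap: 1.002
grip_force: 0.0
```

Run:
```python
from h import *
import pickle
w=cam('wrist');o=robot.get_obs();p=np.array(o['tool_pos']);R=np.array(o['orientation']);print(o['t'],p,o['joint_positions'].round(1),R.round(3).tolist())
pickle.dump(w,open('w5.pkl','wb'));save('w5',w['pixels'])
g=cv2.cvtColor(w['pixels'],6)
m=(g>150).astype(np.uint8)
for k in cv2.findContours(m,0,2)[0]:
    if cv2.contourArea(k)>800:
        q=cv2.approxPolyDP(k,5,True)[:,0]; A=onz(w,q,.028);print(cv2.contourArea(k),q.tolist(),A[:,:2].round(4).tolist())
print(proj(w,[[.491,-.2,.028],[.491,-.04,.036]]))
```

```text
13.4 [ 0.4878742  -0.11045072  0.19466809] [ -22.    10.7  -12.1   67.4    0.  -111.8] [[-0.002, -1.0, -0.002], [-1.0, 0.002, 0.001], [-0.001, 0.002, -1.0]]
3162.5 [[74, 369], [47, 354], [11, 366], [0, 376], [0, 432], [36, 395], [63, 389], [77, 400], [81, 381]] [[0.7209, 0.04], [0.7429, 0.0231], [0.7807, 0.0365], [0.7944, 0.0479], [0.8133, 0.1168], [0.7648, 0.0704], [0.7365, 0.0632], [0.7255, 0.0765], [0.717, 0.0539]]
1426.0 [[158, 334], [126, 336], [101, 365], [106, 385], [130, 375]] [[0.635, 0.0018], [0.665, 0.0038], [0.6941, 0.0355], [0.6935, 0.0586], [0.6683, 0.047]]
2166.5 [[240, 326], [226, 330], [208, 357], [210, 373], [226, 384], [248, 380], [255, 368], [255, 336]] [[0.5588, -0.0063], [0.572, -0.0021], [0.5913, 0.027], [0.5911, 0.0451], [0.5768, 0.0579], [0.5552, 0.0534], [0.5477, 0.0396], [0.5457, 0.0044]]
5499.5 [[343, 318], [322, 337], [322, 390], [349, 420], [364, 422], [387, 394], [390, 375], [375, 330], [364, 320]] [[0.4647, -0.014], [0.4838, 0.0058], [0.4838, 0.0656], [0.4566, 0.1027], [0.4414, 0.1054], [0.4201, 0.0709], [0.4184, 0.0486], [0.4351, -0.0013], [0.4456, -0
[... 309 characters left out ...]
104], [296, 240], [330, 241], [334, 105]] [[0.5027, -0.1978], [0.5058, -0.0891], [0.477, -0.088], [0.4747, -0.1969]]
3915.5 [[33, 115], [57, 126], [60, 141], [44, 151], [56, 159], [104, 156], [122, 138], [116, 113], [97, 100], [58, 99]] [[0.7046, -0.1911], [0.6879, -0.1829], [0.688, -0.1717], [0.7023, -0.1641], [0.6942, -0.1578], [0.6556, -0.1599], [0.6392, -0.1736], [0.6407, -0.1921], [0.6535, -0.2015], [0.6829, -0.2025]]
3401.5 [[381, 14], [384, 47], [417, 56], [445, 40], [453, 11], [450, 0], [390, 0]] [[0.4419, -0.2579], [0.4388, -0.2367], [0.4143, -0.2306], [0.3948, -0.2412], [0.391, -0.2597], [0.3938, -0.2666], [0.436, -0.2666]]
[[312.39045536 100.79553067]
 [313.83216906 296.48404683]]
```

Run:
```python
from h import *
import pickle
w1=pickle.load(open('w1.pkl','rb'));w5=pickle.load(open('w5.pkl','rb'))
for a,b in(((242,163),(334,105)),((251,136),(297,104)),((134,113),(330,241)),((141,84),(296,240))): print(tri(w1,a,w5,b)[0].round(4))
```

```text
[ 0.4749 -0.1962  0.0189]
[ 0.5035 -0.1963  0.0318]
[ 0.4768 -0.0896  0.0293]
[ 0.5049 -0.0944  0.0434]
```

{"name": "arm_command", "arguments": {
  "commands": [
    {"dx": 0,"dy": -2,"dz": 20,"wx": 0,"wy": 0,"wz": 0},
    {"dx": 0,"dy": 0,"dz": 40,"wx": 0,"wy": 0,"wz": 0},
    {"dx": 0,"dy": 0,"dz": 40,"wx": 0,"wy": 0,"wz": 0},
    {"dx": 0,"dy": 0,"dz": 40,"wx": 0,"wy": 0,"wz": 0},
    {"dx": 0,"dy": 0,"dz": 30,"wx": 0,"wy": 0,"wz": 0},
    {"dx": 0,"dy": 0,"dz": 12,"wx": 0,"wy": 0,"wz": 0},
    {"dx": 0,"dy": 0,"dz": 7,"wx": 0,"wy": 0,"wz": 0},
    {"dx": 0,"dy": 0,"dz": 0,"wx": 0,"wy": 0,"wz": 0},
    {"dx": 0,"dy": 0,"dz": 0,"wx": 0,"wy": 0,"wz": 0}
  ]
}}

```text
t: 14.3
tool_pos: [0.4921, -0.1111, 0.0082]
orientation: [[-0.001, -1.0, 0.002], [-1.0, 0.001, -0.001], [0.001, -0.002, -1.0]]
ft_force: [-0.8, -0.7, 0.2]
finger_gap: 1.001
grip_force: 0.0
```

{"name": "arm_command", "arguments": {
  "commands": [
    {"dx": 0,"dy": 1,"dz": 3,"wx": 0,"wy": 0,"wz": 0},
    {"dx": 0,"dy": 0,"dz": 0,"wx": 0,"wy": 0,"wz": 0},
    {"dx": 0,"dy": 0,"dz": 0,"wx": 0,"wy": 0,"wz": 0},
    {"dx": 0,"dy": 0,"dz": 0,"wx": 0,"wy": 0,"wz": 0},
    {"dx": 0,"dy": 0,"dz": 0,"wx": 0,"wy": 0,"wz": 0},
    {"dx": 0,"dy": 0,"dz": 0,"wx": 0,"wy": 0,"wz": 0},
    {"dx": 0,"dy": 0,"dz": 0,"wx": 0,"wy": 0,"wz": 0}
  ],
  "gripper": 0,
  "newtons": 50
}}

```text
t: 15.0
tool_pos: [0.4902, -0.1113, 0.0044]
orientation: [[-0.002, -1.0, 0.001], [-1.0, 0.002, -0.001], [0.001, -0.001, -1.0]]
ft_force: [-0.3, 0.2, 5.8]
finger_gap: 0.366
grip_force: 52.1
```

Scanner gripped at 31 mm. I lift, go over beside the carrier, then tilt the head down 25°.

{"name": "arm_command", "arguments": {
  "commands": [
    {"dx": 0,"dy": 0,"dz": -10,"wx": 0,"wy": 0,"wz": 0},
    {"dx": 0,"dy": 0,"dz": -30,"wx": 0,"wy": 0,"wz": 0},
    {"dx": 0,"dy": 0,"dz": -40,"wx": 0,"wy": 0,"wz": 0},
    {"dx": 0,"dy": 0,"dz": -40,"wx": 0,"wy": 0,"wz": 0},
    {"dx": 0,"dy": 0,"dz": -40,"wx": 0,"wy": 0,"wz": 0},
    {"dx": 0,"dy": 0,"dz": -30,"wx": 0,"wy": 0,"wz": 0},
    {"dx": 0,"dy": 0,"dz": 0,"wx": 0,"wy": 0,"wz": 0}
  ]
}}

```text
t: 15.7
tool_pos: [0.4921, -0.1118, 0.1985]
orientation: [[-0.002, -1.0, 0.007], [-1.0, 0.002, -0.003], [0.003, -0.007, -1.0]]
ft_force: [1.1, -0.1, -2.6]
finger_gap: 0.367
grip_force: 51.3
```

{"name": "arm_command", "arguments": {
  "commands": [
    {"dx": -15,"dy": -6,"dz": 0,"wx": 0,"wy": 0,"wz": 0},
    {"dx": -35,"dy": -14,"dz": 0,"wx": 0,"wy": 0,"wz": 0},
    {"dx": -40,"dy": -15,"dz": 0,"wx": 0,"wy": 0,"wz": 0},
    {"dx": -40,"dy": -15,"dz": 0,"wx": 0,"wy": 0,"wz": 0},
    {"dx": -40,"dy": -15,"dz": 0,"wx": 0,"wy": 0,"wz": 0},
    {"dx": -30,"dy": -12,"dz": 0,"wx": 0,"wy": 0,"wz": 0},
    {"dx": -10,"dy": -5,"dz": 0,"wx": 0,"wy": 0,"wz": 0},
    {"dx": 0,"dy": 0,"dz": 0,"wx": 0,"wy": 0,"wz": 0}
  ]
}}

```text
t: 16.5
tool_pos: [0.5716, 0.1001, 0.1921]
orientation: [[0.001, -1.0, -0.003], [-1.0, -0.001, -0.0], [0.0, 0.003, -1.0]]
ft_force: [0.1, -0.5, -2.4]
finger_gap: 0.359
grip_force: 51.1
```

{"name": "arm_command", "arguments": {
  "commands": [
    {"dx": 0,"dy": 0,"dz": 0,"wx": 0,"wy": 0.05,"wz": 0},
    {"dx": 0,"dy": 0,"dz": 0,"wx": 0,"wy": 0.09,"wz": 0},
    {"dx": 0,"dy": 0,"dz": 0,"wx": 0,"wy": 0.09,"wz": 0},
    {"dx": 0,"dy": 0,"dz": 0,"wx": 0,"wy": 0.09,"wz": 0},
    {"dx": 0,"dy": 0,"dz": 0,"wx": 0,"wy": 0.07,"wz": 0},
    {"dx": 0,"dy": 0,"dz": 0,"wx": 0,"wy": 0.045,"wz": 0},
    {"dx": 0,"dy": 0,"dz": 0,"wx": 0,"wy": 0,"wz": 0},
    {"dx": 0,"dy": 0,"dz": 0,"wx": 0,"wy": 0,"wz": 0}
  ]
}}

```text
t: 17.3
tool_pos: [0.5717, 0.0979, 0.1932]
orientation: [[-0.002, -1.0, -0.002], [-0.907, 0.003, -0.421], [0.421, 0.001, -0.907]]
ft_force: [-0.3, 0.1, -2.6]
finger_gap: 0.361
grip_force: 51.2
```

```bash
cat > aim.py <<'E'
from h import *
o=robot.get_obs();p=np.array(o['tool_pos']);R=np.array(o['orientation']);print(o['t'],p.round(4),R.round(3).tolist(),o['joint_positions'].round(1))
W=p+R@[-.0737,0,-.0136];L=np.array([.572,.247,.143]);n=np.array([0,-.866,.5])
SR=np.c_[-R[:,0],-R[:,1],R[:,2]]; SR=np.c_[-R[:,0],np.cross(-R[:,2],-R[:,0]),-R[:,2]]
print('label in window frame mm',((L-W)@SR*1e3).round(1),'angle',np.degrees(np.arccos(R[:,0]@n)),'h above label',(W-L)@n)
print('shift in tool mm',(((L-.08*SR[:,0])-W)@R*1e3).round(1))
E
python3 aim.py
```

```text
17.3 [0.5717 0.0979 0.1932] [[-0.002, -1.0, -0.002], [-0.907, 0.003, -0.421], [0.421, 0.001, -0.907]] [ 13.9  25.5   4.4  75.4 -24.1 -74.6]
label in window frame mm [82.7  0.   3.6] angle 5.122828243735252 h above label 0.08204799575635839
shift in tool mm [-2.7  0.  -3.6]
```

{"name": "arm_command", "arguments": {
  "commands": [
    {"dx": -1,"dy": 0,"dz": -4,"wx": 0,"wy": 0,"wz": 0},
    {"dx": 0,"dy": 0,"dz": 0,"wx": 0,"wy": 0,"wz": 0},
    {"dx": 0,"dy": 0,"dz": 0,"wx": 0,"wy": 0,"wz": 0},
    {"dx": 0,"dy": 0,"dz": 0,"wx": 0,"wy": 0,"wz": 0},
    {"dx": 0,"dy": 0,"dz": 0,"wx": 0,"wy": 0,"wz": 0},
    {"dx": 0,"dy": 0,"dz": 0,"wx": 0,"wy": 0,"wz": 0},
    {"dx": 0,"dy": 0,"dz": 0,"wx": 0,"wy": 0,"wz": 0},
    {"dx": 0,"dy": 0,"dz": 0,"wx": 0,"wy": 0,"wz": 0},
    {"dx": 0,"dy": 0,"dz": 0,"wx": 0,"wy": 0,"wz": 0},
    {"dx": 0,"dy": 0,"dz": 0,"wx": 0,"wy": 0,"wz": 0},
    {"dx": 0,"dy": 0,"dz": 0,"wx": 0,"wy": 0,"wz": 0},
    {"dx": 0,"dy": 0,"dz": 0,"wx": 0,"wy": 0,"wz": 0}
  ]
}}

```text
t: 18.5
tool_pos: [0.5722, 0.1015, 0.197]
orientation: [[-0.001, -1.0, -0.001], [-0.907, 0.002, -0.422], [0.422, -0.0, -0.907]]
ft_force: [0.6, 1.5, -1.9]
finger_gap: 0.362
grip_force: 51.2
```

{"name": "arm_command", "arguments": {
  "commands": [
    {"dx": 0,"dy": 0,"dz": 0,"wx": 0,"wy": 0,"wz": 0},
    {"dx": 0,"dy": 0,"dz": 0,"wx": 0,"wy": 0,"wz": 0},
    {"dx": 0,"dy": 0,"dz": 0,"wx": 0,"wy": 0,"wz": 0},
    {"dx": 0,"dy": 0,"dz": 0,"wx": 0,"wy": 0,"wz": 0},
    {"dx": 0,"dy": 0,"dz": 0,"wx": 0,"wy": 0,"wz": 0},
    {"dx": 0,"dy": 0,"dz": 0,"wx": 0,"wy": 0,"wz": 0}
  ]
}}

```text
t: 19.1
tool_pos: [0.5721, 0.1015, 0.197]
orientation: [[-0.001, -1.0, -0.001], [-0.907, 0.002, -0.421], [0.421, 0.0, -0.907]]
ft_force: [-0.0, 0.8, -2.0]
finger_gap: 0.366
grip_force: 51.2
```

```bash
python3 aim.py
python3 - <<'E'
from h import *
import pickle
# check scanner attitude in the scene and side cameras (colour blobs near projected head/tail)
s=cam('scene');d=cam('side');pickle.dump((s,d),open('sd2.pkl','wb'))
o=robot.get_obs();p=np.array(o['tool_pos']);R=np.array(o['orientation'])
pts=[p+R@[x,0,z] for x,z in((-.0727,-.0136),(.0873,-.0096))]
for n,c in(('scene',s),('side',d)): print(n,proj(c,pts).round(1).tolist())
# rest: bar end corners from w1 and scene
w1=pickle.load(open('w1.pkl','rb')); S0=cv2.imread('pics/scene0.png');D0=cv2.imread('pics/side0.png')
for im,x,y,w,h,t in((S0,240,203,60,25,165),(D0,335,255,65,40,150)):
    g=cv2.GaussianBlur(cv2.resize(cv2.cvtColor(im[y:y+h,x:x+w],6),None,fx=4,fy=4,interpolation=cv2.INTER_CUBIC),(0,0),2)
    for k in cv2.findContours((g>t).astype(np.uint8),0,2)[0]:
        if cv2.contourArea(k)>800: print(cv2.contourArea(k)/16,((cv2.approxPolyDP(k,7,True)[:,0]-1.5)/4+[x,y]).round(1).tolist())
E
```

```text
19.1 [0.5721 0.1015 0.197 ] [[-0.001, -1.0, -0.001], [-0.907, 0.002, -0.421], [0.421, 0.0, -0.907]] [ 14.3  25.6   5.   76.  -24.1 -74.2]
label in window frame mm [81.   0.4 -1.2] angle 5.086423506069453 h above label 0.08078024356110905
shift in tool mm [-1.   0.4  1.2]
scene [[386.4, 277.5], [345.4, 224.5]]
side [[305.8, 165.7], [320.9, 169.5]]
270.0625 [[299.4, 213.1], [299.4, 208.9], [289.9, 207.4], [289.9, 202.6], [286.6, 202.6], [285.9, 210.4], [288.1, 212.1], [246.4, 209.4], [248.1, 212.9], [289.1, 218.1], [293.6, 212.4]]
376.375 [[390.4, 263.6], [387.9, 262.1], [345.4, 279.4], [342.1, 277.6], [342.1, 282.9], [346.9, 286.6], [391.1, 268.6]]
83.1875 [[365.9, 254.6], [367.9, 261.6], [376.6, 261.1], [378.1, 254.6]]
```

Run:
```python
from h import *
import pickle
w1=pickle.load(open('w1.pkl','rb'));w2=pickle.load(open('w2.pkl','rb'));s,d=pickle.load(open('sd.pkl','rb'))
print('lipL',tri(w1,(344,170),w2,(257,44)),'lipR',tri(w1,(365,189),w2,(281,72)))
print('upper end side',tri(w1,(503,38),d,(390.2,264.5)),'scene',tri(w1,(503,38),s,(247.2,211)))
g=cv2.cvtColor(w1['pixels'],6)
# bar edges across: sample mid heights along bar by row profile
L=np.polyfit(*zip(*[((x),max(np.where(g[:200,x]>200)[0])) for x in range(400,500,5)]),1)
U=np.polyfit(*zip(*[((x),min(np.where(g[:200,x]>200)[0])) for x in range(385,480,5)]),1)
print(L,U)
up=onz(w1,[(491,23.),(515,53.)],.1176);um=up.mean(0);print('up',up.round(4).tolist())
# intersect edge pixel rays with the sloped plane for a given azimuth, iterate
az=-20.
for _ in range(6):
    a=np.radians(az);x=np.array([np.cos(a)*np.cos(np.radians(25)),np.sin(a)*np.cos(np.radians(25)),np.sin(np.radians(25))]);n=np.array([-np.cos(a)*np.sin(np.radians(25)),-np.sin(a)*np.sin(np.radians(25)),np.cos(np.radians(25))])
    def onp(uv): r=rays(w1,uv);return w1['origin']+r*(((um-w1['origin'])@n)/(r@n))[:,None]
    A=onp([(400,np.polyval(L,400)),(495,np.polyval(L,495))]);B=onp([(385,np.polyval(U,385)),(475,np.polyval(U,475))])
    f=lambda q:np.degrees(np.arctan2(*(q[1]-q[0])[[1,0]])); az=(f(A)+f(B))/2
print('az',f(A),f(B))
yv=np.array([-np.sin(np.radians(az)),np.cos(np.radians(az)),0])
print('offsets across mm',((A-um)@yv*1e3).round(1),((B-um)@yv*1e3).round(1))
mid=um-x*.07;print('bar mid',mid)
# tail check in hand
w=cam('wrist');o=robot.get_obs();p=np.array(o['tool_pos']);R=np.array(o['orientation'])
T=np.array([p+R@np.array(q) for q in((.0873,-.016,-.0236),(.0873,.016,-.0236),(.05,-.016,-.0236),(.05,.016,-.0236))]);print(proj(w,T).round(1).tolist())
save('w6',w['pixels']);gg=cv2.cvtColor(w['pixels'],6)
for k in cv2.findContours((gg>150).astype(np.uint8),0,2)[0]:
    if cv2.contourArea(k)>1500: print(cv2.contourArea(k),cv2.approxPolyDP(k,6,True)[:,0].tolist())
```

```text
lipL (array([ 0.51825798, -0.28136772,  0.06880347]), [np.float64(0.00014075203631428845), np.float64(0.00014075203631418756)]) lipR (array([ 0.51199421, -0.30556345,  0.0678394 ]), [np.float64(0.0006513707043184475), np.float64(0.0006513707043185178)])
upper end side (array([ 0.64439275, -0.32883434,  0.11839231]), [np.float64(0.001159760107480103), np.float64(0.001159760107480048)]) scene (array([ 0.64729886, -0.33087618,  0.11305321]), [np.float64(5.955702557877343e-05), np.float64(5.9557025578996724e-05)])
[ -0.88646617 509.24360902] [ -0.97403509 500.78245614]
up [[0.6497, -0.3174, 0.1176], [0.6419, -0.3418, 0.1176]]
az -15.202056213584054 -15.425223164010825
offsets across mm [-12.9 -12.7] [13.2 13.1]
bar mid [ 0.58461794 -0.31284215  0.08801672]
[[266.1, 97.2], [375.8, 97.2], [271.0, 220.4], [370.3, 220.4]]
13755.5 [[97, 227], [40, 228], [13, 256], [12, 281], [27, 302], [0, 311], [33, 308], [0, 314], [0, 331], [13, 337], [15, 352], [0, 362], [0, 394], [16, 398], [21, 413], [0, 427], [0, 460], [15, 459], [22, 468], [28, 463], [11, 451], [58, 441], [47, 310], [84, 312], [77, 309], [100, 299], [113, 280], [114, 256], [98, 229], [121, 244]]
5186.0 [[259, 196], [188, 201], [191, 272], [263, 266]]
4174.0 [[455, 174], [434, 192], [432, 219], [454, 243], [480, 244], [503, 221], [502, 197], [479, 175]]
6332.0 [[362, 100], [269, 102], [277, 314], [289, 345], [299, 339], [287, 336], [283, 133], [353, 133], [350, 269], [357, 259]]
```

The scan is done: 81 mm away and 5° off square. The rest's bar rises at azimuth -15.3°, with its mid at (0.585,-0.313,0.088). I back off, level the scanner and go over the rest.

{"name": "arm_command", "arguments": {
  "commands": [
    {"dx": 15,"dy": 0,"dz": 0,"wx": 0,"wy": 0,"wz": 0},
    {"dx": 35,"dy": 0,"dz": 0,"wx": 0,"wy": 0,"wz": 0},
    {"dx": 40,"dy": 0,"dz": 0,"wx": 0,"wy": 0,"wz": 0},
    {"dx": 30,"dy": 0,"dz": -10,"wx": 0,"wy": -0.05,"wz": 0},
    {"dx": 0,"dy": 0,"dz": -20,"wx": 0,"wy": -0.1,"wz": 0},
    {"dx": 0,"dy": 0,"dz": -20,"wx": 0,"wy": -0.1,"wz": 0},
    {"dx": 0,"dy": 0,"dz": 0,"wx": 0,"wy": -0.1,"wz": 0},
    {"dx": 0,"dy": 0,"dz": 0,"wx": 0,"wy": -0.085,"wz": 0},
    {"dx": 0,"dy": 0,"dz": 0,"wx": 0,"wy": 0,"wz": 0}
  ]
}}

```text
t: 20.15
tool_pos: [0.5719, 0.0069, 0.2952]
orientation: [[-0.006, -1.0, 0.001], [-1.0, 0.006, -0.001], [0.001, -0.001, -1.0]]
ft_force: [0.1, -0.7, -2.8]
finger_gap: 0.364
grip_force: 51.2
```

{"name": "arm_command", "arguments": {
  "commands": [
    {"dx": 20,"dy": -2,"dz": 0,"wx": 0,"wy": 0,"wz": 0},
    {"dx": 40,"dy": -3,"dz": 0,"wx": 0,"wy": 0,"wz": 0},
    {"dx": 40,"dy": -3,"dz": 0,"wx": 0,"wy": 0,"wz": 0},
    {"dx": 40,"dy": -3,"dz": 0,"wx": 0,"wy": 0,"wz": 0},
    {"dx": 40,"dy": -3,"dz": 0,"wx": 0,"wy": 0,"wz": 0},
    {"dx": 40,"dy": -3,"dz": 0,"wx": 0,"wy": 0,"wz": 0},
    {"dx": 40,"dy": -3,"dz": 0,"wx": 0,"wy": 0,"wz": 0},
    {"dx": 20,"dy": -2,"dz": 0,"wx": 0,"wy": 0,"wz": 0.05},
    {"dx": 0,"dy": 0,"dz": 0,"wx": 0,"wy": 0,"wz": 0.12},
    {"dx": 0,"dy": 0,"dz": 0,"wx": 0,"wy": 0,"wz": 0.14},
    {"dx": 0,"dy": 0,"dz": 0,"wx": 0,"wy": 0,"wz": 0.14},
    {"dx": 0,"dy": 0,"dz": 0,"wx": 0,"wy": 0,"wz": 0.14}
  ]
}}

```text
t: 21.35
tool_pos: [0.5932, -0.27, 0.294]
orientation: [[-0.562, -0.827, -0.002], [-0.827, 0.562, -0.002], [0.003, 0.001, -1.0]]
ft_force: [-0.3, -0.2, -2.0]
finger_gap: 0.367
grip_force: 51.2
```

{"name": "arm_command", "arguments": {
  "commands": [
    {"dx": 0,"dy": 0,"dz": 0,"wx": 0,"wy": 0,"wz": 0.14},
    {"dx": 0,"dy": 0,"dz": 0,"wx": 0,"wy": 0,"wz": 0.14},
    {"dx": 0,"dy": 0,"dz": 0,"wx": 0,"wy": 0,"wz": 0.14},
    {"dx": 0,"dy": 0,"dz": 0,"wx": 0,"wy": 0,"wz": 0.14},
    {"dx": 0,"dy": 0,"dz": 0,"wx": 0,"wy": 0,"wz": 0.14},
    {"dx": 0,"dy": 0,"dz": 0,"wx": 0,"wy": 0,"wz": 0.14},
    {"dx": 0,"dy": 0,"dz": 0,"wx": 0,"wy": 0,"wz": 0.14},
    {"dx": 0,"dy": 0,"dz": 0,"wx": 0,"wy": 0,"wz": 0.14},
    {"dx": 0,"dy": 0,"dz": 0,"wx": 0,"wy": 0,"wz": 0.13},
    {"dx": 0,"dy": 0,"dz": 0,"wx": 0,"wy": 0,"wz": 0}
  ]
}}

```text
t: 22.35
tool_pos: [0.5933, -0.2697, 0.2941]
orientation: [[-0.964, 0.267, -0.002], [0.267, 0.964, -0.002], [0.001, -0.002, -1.0]]
ft_force: [-0.3, -0.7, -2.8]
finger_gap: 0.364
grip_force: 51.2
```

{"name": "arm_command", "arguments": {
  "commands": [
    {"dx": 0,"dy": 0,"dz": 0,"wx": 0,"wy": -0.05,"wz": 0},
    {"dx": 0,"dy": 0,"dz": 0,"wx": 0,"wy": -0.09,"wz": 0},
    {"dx": 0,"dy": 0,"dz": 0,"wx": 0,"wy": -0.09,"wz": 0},
    {"dx": 0,"dy": 0,"dz": 0,"wx": 0,"wy": -0.09,"wz": 0},
    {"dx": 0,"dy": 0,"dz": 0,"wx": 0,"wy": -0.08,"wz": 0},
    {"dx": 0,"dy": 0,"dz": 0,"wx": 0,"wy": -0.036,"wz": 0},
    {"dx": 0,"dy": 0,"dz": 0,"wx": 0,"wy": 0,"wz": 0},
    {"dx": 0,"dy": 0,"dz": 0,"wx": 0,"wy": 0,"wz": 0}
  ]
}}

```text
t: 23.15
tool_pos: [0.5931, -0.2697, 0.2945]
orientation: [[-0.874, 0.266, 0.406], [0.241, 0.964, -0.113], [-0.421, -0.002, -0.907]]
ft_force: [0.4, 0.4, -2.4]
finger_gap: 0.362
grip_force: 51.2
```

```bash
cat > seat.py <<'E'
from h import *
from scipy.spatial.transform import Rotation as Ro
o=robot.get_obs();p=np.array(o['tool_pos']);R=np.array(o['orientation']);print(o['t'],p.round(4),R.round(3).tolist(),o['joint_positions'].round(1),o['ft_force'].round(1))
a=np.radians(-15.3);c,s=np.cos(np.radians(25)),np.sin(np.radians(25))
x=np.array([np.cos(a)*c,np.sin(a)*c,s]);n=np.array([-np.cos(a)*s,-np.sin(a)*s,c]);y=np.cross(n,x)
seat=np.array([.5846,-.3128,.088])+.0095*x
T=np.c_[-x,y,-n]; T[:,1]=np.cross(T[:,2],T[:,0])
print('turn in tool rad',Ro.from_matrix(R.T@T).as_rotvec().round(3))
def tgt(gap): return seat+.006*x+gap*n+.0073*x+.0044*n
for g in(.06,.0): print(g,'shift along target tool axes mm',((tgt(g)-p)@T*1e3).round(1))
O=p+R@[.0073,0,.0044]; print('scanner in seat frame mm',((O-seat)@np.c_[x,y,n]*1e3).round(1))
E
python3 seat.py
```

```text
23.15 [ 0.5931 -0.2697  0.2945] [[-0.874, 0.266, 0.406], [0.241, 0.964, -0.113], [-0.421, -0.002, -0.907]] [-35.3   6.1  -9.1  51.2   8.2 -18.2] [ 0.4  0.4 -2.4]
turn in tool rad [-0.002 -0.001 -0.002]
0.06 shift along target tool axes mm [ 61.6 -43.8 124.1]
0.0 shift along target tool axes mm [ 61.6 -43.8 184.1]
scanner in seat frame mm [ 67.6  43.8 184.1]
```

{"name": "arm_command", "arguments": {
  "commands": [
    {"dx": 12,"dy": -9,"dz": 10,"wx": 0,"wy": 0,"wz": 0},
    {"dx": 20,"dy": -15,"dz": 25,"wx": 0,"wy": 0,"wz": 0},
    {"dx": 20,"dy": -15,"dz": 35,"wx": 0,"wy": 0,"wz": 0},
    {"dx": 10,"dy": -5,"dz": 35,"wx": 0,"wy": 0,"wz": 0},
    {"dx": 0,"dy": 0,"dz": 30,"wx": 0,"wy": 0,"wz": 0},
    {"dx": 0,"dy": 0,"dz": 25,"wx": 0,"wy": 0,"wz": 0},
    {"dx": 0,"dy": 0,"dz": 9,"wx": 0,"wy": 0,"wz": 0},
    {"dx": 0,"dy": 0,"dz": 0,"wx": 0,"wy": 0,"wz": 0},
    {"dx": 0,"dy": 0,"dz": 0,"wx": 0,"wy": 0,"wz": 0}
  ]
}}

```text
t: 24.05
tool_pos: [0.5971, -0.3168, 0.1159]
orientation: [[-0.873, 0.267, 0.407], [0.242, 0.964, -0.113], [-0.423, -0.001, -0.906]]
ft_force: [0.4, 0.1, -2.3]
finger_gap: 0.364
grip_force: 51.1
```

```bash
python3 seat.py
```

```text
24.05 [ 0.5971 -0.3168  0.1159] [[-0.873, 0.267, 0.407], [0.242, 0.964, -0.113], [-0.423, -0.001, -0.906]] [-39.1  15.6 -23.6  27.7   9.7 -21.6] [ 0.4  0.1 -2.3]
turn in tool rad [-0.002  0.    -0.003]
0.06 shift along target tool axes mm [  0.8   0.6 -44.7]
0.0 shift along target tool axes mm [ 0.8  0.6 15.3]
scanner in seat frame mm [ 6.8 -0.6 15.3]
```

{"name": "arm_command", "arguments": {
  "commands": [
    {"dx": 0,"dy": 0.5,"dz": 6,"wx": 0,"wy": 0,"wz": 0},
    {"dx": 0,"dy": 0,"dz": 4,"wx": 0,"wy": 0,"wz": 0},
    {"dx": 0,"dy": 0,"dz": 1.5,"wx": 0,"wy": 0,"wz": 0},
    {"dx": 0,"dy": 0,"dz": 1,"wx": 0,"wy": 0,"wz": 0},
    {"dx": 0,"dy": 0,"dz": 0,"wx": 0,"wy": 0,"wz": 0}
  ]
}}

```text
t: 24.55
tool_pos: [0.6016, -0.3174, 0.1037]
orientation: [[-0.873, 0.268, 0.407], [0.242, 0.964, -0.113], [-0.422, -0.0, -0.906]]
ft_force: [-0.0, 0.4, -2.4]
finger_gap: 0.363
grip_force: 51.1
```

{"name": "arm_command", "arguments": {
  "commands": [
    {"dx": 0,"dy": 0,"dz": 1,"wx": 0,"wy": 0,"wz": 0},
    {"dx": 0,"dy": 0,"dz": 0.5,"wx": 0,"wy": 0,"wz": 0},
    {"dx": 0,"dy": 0,"dz": 0,"wx": 0,"wy": 0,"wz": 0}
  ]
}}

```text
t: 24.85
tool_pos: [0.6022, -0.3176, 0.1023]
orientation: [[-0.873, 0.268, 0.407], [0.242, 0.964, -0.113], [-0.422, -0.0, -0.906]]
ft_force: [-0.8, -0.5, -2.9]
finger_gap: 0.365
grip_force: 51.1
```

```bash
python3 seat.py
```

```text
24.85 [ 0.6022 -0.3176  0.1023] [[-0.873, 0.268, 0.407], [0.242, 0.964, -0.113], [-0.422, -0.0, -0.906]] [-38.8  16.9 -24.   26.    9.6 -21.3] [-0.8 -0.5 -2.9]
turn in tool rad [-0.002 -0.    -0.003]
0.06 shift along target tool axes mm [ -0.2  -0.  -59.2]
0.0 shift along target tool axes mm [-0.2 -0.   0.8]
scanner in seat frame mm [5.8 0.  0.8]
```

{"name": "arm_command", "arguments": {
  "commands": [
    {"dx": 0,"dy": 0,"dz": 0.7,"wx": 0,"wy": 0,"wz": 0},
    {"dx": 0,"dy": 0,"dz": 0.5,"wx": 0,"wy": 0,"wz": 0},
    {"dx": 0,"dy": 0,"dz": 0,"wx": 0,"wy": 0,"wz": 0}
  ]
}}

```text
t: 25.15
tool_pos: [0.6023, -0.3176, 0.1022]
orientation: [[-0.873, 0.268, 0.407], [0.243, 0.963, -0.113], [-0.422, -0.0, -0.906]]
ft_force: [-7.1, 2.0, 5.6]
finger_gap: 0.366
grip_force: 52.7
```

{"name": "arm_command", "arguments": {
  "commands": [
    {"dx": 0,"dy": 0,"dz": 0.5,"wx": 0,"wy": 0,"wz": 0},
    {"dx": 0,"dy": 0,"dz": 0.5,"wx": 0,"wy": 0,"wz": 0},
    {"dx": 0,"dy": 0,"dz": 0,"wx": 0,"wy": 0,"wz": 0}
  ]
}}

```text
t: 25.45
tool_pos: [0.6023, -0.3176, 0.1021]
orientation: [[-0.873, 0.268, 0.407], [0.243, 0.963, -0.114], [-0.423, -0.0, -0.906]]
ft_force: [-12.9, 4.6, 13.4]
finger_gap: 0.363
grip_force: 53.9
```

Contact at the expected height. I relax the press and open.

{"name": "arm_command", "arguments": {
  "commands": [
    {"dx": 0,"dy": 0,"dz": -1.2,"wx": 0,"wy": 0,"wz": 0},
    {"dx": 0,"dy": 0,"dz": 0,"wx": 0,"wy": 0,"wz": 0}
  ]
}}

```text
t: 25.65
tool_pos: [0.6026, -0.3178, 0.1023]
orientation: [[-0.873, 0.268, 0.407], [0.242, 0.964, -0.114], [-0.423, -0.0, -0.906]]
ft_force: [-6.7, 2.7, 6.3]
finger_gap: 0.363
grip_force: 52.7
```

{"name": "arm_command", "arguments": {
  "commands": [
    {"dx": 0,"dy": 0,"dz": 0,"wx": 0,"wy": 0,"wz": 0},
    {"dx": 0,"dy": 0,"dz": 0,"wx": 0,"wy": 0,"wz": 0},
    {"dx": 0,"dy": 0,"dz": 0,"wx": 0,"wy": 0,"wz": 0},
    {"dx": 0,"dy": 0,"dz": 0,"wx": 0,"wy": 0,"wz": 0},
    {"dx": 0,"dy": 0,"dz": 0,"wx": 0,"wy": 0,"wz": 0},
    {"dx": 0,"dy": 0,"dz": 0,"wx": 0,"wy": 0,"wz": 0}
  ],
  "gripper": 1
}}

```text
t: 26.25
tool_pos: [0.6027, -0.3177, 0.1013]
orientation: [[-0.873, 0.267, 0.407], [0.242, 0.964, -0.113], [-0.422, -0.0, -0.906]]
ft_force: [-0.3, -0.2, -0.1]
finger_gap: 0.999
grip_force: 0.0
```

{"name": "arm_command", "arguments": {
  "commands": [
    {"dx": 0,"dy": 0,"dz": -10,"wx": 0,"wy": 0,"wz": 0},
    {"dx": 0,"dy": 0,"dz": -30,"wx": 0,"wy": 0,"wz": 0},
    {"dx": 0,"dy": 0,"dz": -40,"wx": 0,"wy": 0,"wz": 0},
    {"dx": 0,"dy": 0,"dz": -40,"wx": 0,"wy": 0,"wz": 0},
    {"dx": 0,"dy": 0,"dz": -30,"wx": 0,"wy": 0,"wz": 0},
    {"dx": 0,"dy": 0,"dz": 0,"wx": 0,"wy": 0,"wz": 0}
  ]
}}

```text
t: 26.85
tool_pos: [0.5425, -0.3021, 0.2441]
orientation: [[-0.87, 0.268, 0.413], [0.24, 0.963, -0.119], [-0.43, -0.004, -0.903]]
ft_force: [0.5, -0.2, 0.2]
finger_gap: 1.003
grip_force: 0.0
```

Run:
```python
from h import *
w=cam('wrist');s=cam('scene');d=cam('side');o=robot.get_obs();print(o['t'],o['tool_pos'],o['ft_force'],o['grip_force'])
f=lambda im,x,y,w,h,k: cv2.resize(im[y:y+h,x:x+w],None,fx=k,fy=k,interpolation=cv2.INTER_CUBIC)
save('fin',np.vstack([np.hstack([f(w['pixels'],0,0,640,480,.625),f(d['pixels'],310,230,100,75,4)]),np.hstack([f(s['pixels'],225,180,100,75,4),f(s['pixels'],370,265,100,75,4)])]))
```

```text
27.0 [ 0.54134524 -0.30062541  0.23746615] [-0.64773087  0.11506202 -1.04416876] 0.0
```

View pics/fin.png

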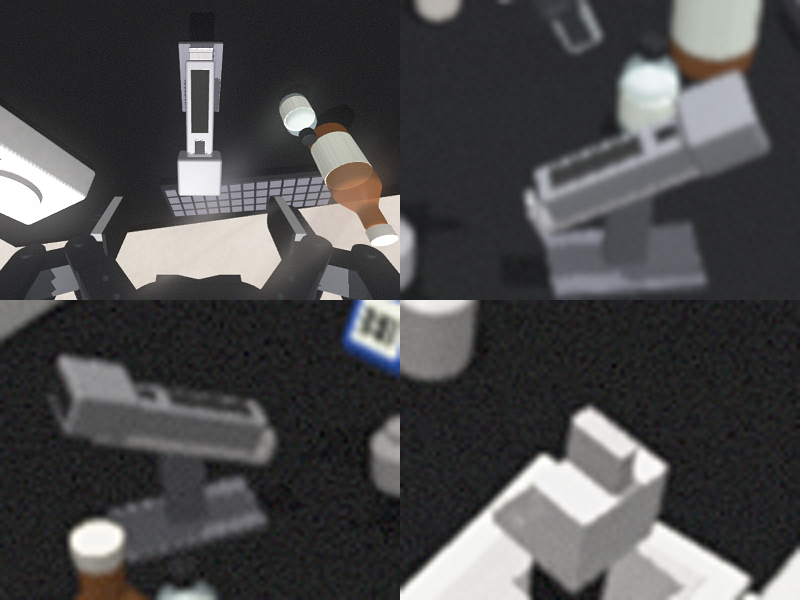

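The scanner lies flat along the rest, head up, tail near the lip; in the wrist crop its centre line runs (200,45)-(200,190) over the bar. The carrier still stands on the pedestal and the bottle and vial are upright. I hand in.

```bash
python3 -c "
from h import *
print(robot.sign_off())"
```

```text
the job is handed in; nothing more can be done
None
```

I handed the job in at about 27 s, and sign-off returned no verdict: the carrier stands upright on the pedestal about 2 mm off centre, the label was scanned from about 81 mm and 5° off square for over a second, and the scanner lies released on its rest, flat with its head up.

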